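# Fetch a dropped socket out of the toolbox with sprung tongs

### The job

Take the sprung tongs out of their grey holder and, with the tongs only (never your fingers on it), lightly grip the yellow-banded socket standing in the green toolbox, under the edge of the raised tray, and lift it out. Lower it gently until it stands upright, wholly on the red pad in the empty well of the black organiser, before you let go - do not drop it or press it down hard. Then stand the tongs back in their holder; leave the other sockets and the things on the bench as they are.

Things in the scene. Friction and masses are not known exactly. Their poses are not given: they have to be found in the camera images.
- tongs_grip (a point): Sprung steel tongs, 144 mm tall, standing tips down in the grey holder. This point: midway between the two orange grip plates, 100 mm above the tips' ends, 44 mm below the top of the hinge bow. z points from tips to bow, y from arm to arm (closing line). Plates are 36 mm tall (z), 18 mm wide (x), 52 mm over their outer faces when free; spring 10 N out on each plate. Mass 90 g
- tongs: The same tongs; origin midway between the lower ends of the black rubber tips, axes as at tongs_grip. Tips: 26 mm tall, 14 mm wide in x; when free 44 mm apart inside, 53 mm over the outside. Arms hinge at the bow, 40 mm above tongs_grip, so the tips close 3.2 times as much as the plates
- tongs_left (a joint): Closing angle of each tong arm, rad (both arms move alike): 0 free, about 0.03 with 50 mm over the plates (tip gap 36 mm), about 0.1 with 43 mm over the plates (tips on an 18 mm socket, spring 16 N on each plate), stop at 0.15 (tips nearly shut). Of the finger force beyond the spring about a third reaches each tip: 30 to 45 N at the fingers is a light, firm grip, over 60 N is too hard
- tray_edge (a point): Middle of the lower front edge of the toolbox's raised green tray: 150 mm above the bench, 5 mm on the robot's side of the box origin. From it the tray reaches 100 mm in the box's +x, 150 mm either way in y and 70 mm up. A vertical gripper holding the tongs over a socket would strike it: lean the tool 28 to 40 degrees, tips towards +x of the box
- tray_rail (a point): Middle of the steel carrying rail of the raised tray, a round bar 6 mm thick running 260 mm along the box's y, 205 mm above the bench, 37 mm on the robot's side of the tray's front edge, tied to the tray at both its ends
- holder: Fixed grey plastic holder, an open-topped box 34 x 78 x 60 mm with 5 mm walls and floor (inside 24 mm in its x by 68 mm in its y), on a 70 x 100 x 4 mm foot. Origin: centre of its underside, z up; the tongs stand in it on its 5 mm floor with their y along its y
- holder_mouth (a point): Centre of the holder's mouth, 60 mm above the bench
- socket_center (a point): The wanted socket: an upright steel cylinder 18 mm across and 32 mm tall whose upper 12 mm is yellow (band and top rim, black hole in the top), about 50 g (35 to 70 g). This point is its centre, 16 mm above its underside; z is its axis
- socket: The same socket; origin at the centre of its underside
- toolbox: Fixed open green steel toolbox, 210 mm in its x by 300 mm in its y; walls 85 mm high, 4 mm thick; floor 4 mm thick. Origin: centre of its underside; x points away from the robot. Three sockets stand on its floor at x about -8 and y about -75, 0 and 75 mm, in any order, right below the raised tray's front edge
- wrench: Steel wrench, 200 mm long, fixed, lying along y on the toolbox floor 70 mm on the robot's side of the box origin, about 10 mm high; a bystander
- organiser: Fixed black organiser, 64 mm in its x by 184 mm in its y, three wells in a row along y at 60 mm pitch; walls 14 mm high, 4 mm thick, floor 4 mm thick. Origin: centre of its underside
- pad_top (a point): Centre of the top face of the red pad, a fixed disc 40 mm across and 3 mm thick on the floor of the empty well (top 7 mm above the bench)
- pad: The same red pad; origin at the centre of its underside
- blue_a: A socket like the wanted one but with a blue band, standing in the toolbox; origin at the centre of its underside; leave it alone
- blue_b: A socket like the wanted one but with a blue band, standing in the toolbox; origin at the centre of its underside; leave it alone
- stock_a: A socket like the wanted one but with a blue band, standing in the organiser; origin at the centre of its underside; leave it alone
- stock_b: A socket like the wanted one but with a blue band, standing in the organiser; origin at the centre of its underside; leave it alone
- screwdriver: Yellow-handled screwdriver lying on the bench in front of the toolbox; a bystander, leave it alone
- tape_measure: Yellow tape measure, 70 x 38 x 65 mm, standing on the bench at the back; a bystander, leave it alone
- oil_can: Blue can, 56 mm across, 130 mm tall, on the bench at the back; a bystander, leave it alone
- mug: White mug, 80 mm across the rim, 90 mm tall, on the bench at the back; a bystander, leave it alone

How it is judged:
By the outcome, as a careful person would: the job done as asked, in the order asked, and still so for the second after the job is handed in, with the robot touching nothing.
It also fails if it takes over 62 s, if anything falls off the work surface, if the arm or the gripper's body presses on something with over 40 N, if the wrist force passes 120 N, or if a joint passes its speed limit or range.

### The arm

A 6-joint arm with a two-finger parallel gripper is mounted at the origin on the work surface. World frame = base frame: x ahead of the robot, y to its left, z up, the work surface at z = 0. Lengths are in m, angles in rad, forces in N, time in s.
With the tool pointing down it reaches from about 0.35 to 0.975 m from the base axis. Payload 4.9 kg.
Tool frame: the origin (TCP) lies at the very end of the fingers, on their centre line; the grasp point (between the pads) lies 19 mm behind it; x points along the fingers, z is the direction in which the jaws open and shut, and the axes are right-handed (so a half turn about x gives the same grasp; the last joint's range is limited). The gripper opens to 85 mm and grips with 20 to 120 N. Pads are 22 mm wide; open, the fingers measure 114 mm over their backs; the gripper's body (76 mm by 85 mm) begins 54 mm behind the grasp point. The pads swing forward as they close: fully open they stand 13 mm farther back than shut.
Start: joints at [-1.342, 0.053, 1.613, -0, 1.476, -0.119], TCP at [0.213, -0.588, 0.204] pointing down, gripper open.
Joint ranges: [-3.01, 3.01], [-1.01, 2.22], [0.06, 2.58], [-1.02, 4.17], [0.09, 2.62], [-3.14, 3.14]. Speed limits (rad/s): [2.57, 2.57, 3.14, 3.14, 3.14, 3.14].

### API

Orientations are given as a unit quaternion [x, y, z, w].
In Python, from station import r gives the robot as it stands.
- The arm moves only by the tool send_rows, never from a script. Its argument "moves" is a list of rows, each an object with "delta_pos": the shift along the tool's x, y, z scaled (see below), a list of three; "rot": the turn, a rotation vector about the tool's x, y, z scaled (see below), a list of three; "claw": the opening, from 0 (shut) to 1 (fully open). In form: [{"delta_pos": [tx, ty, tz], "rot": [ax, ay, az], "claw": claw}, ...]. A call has 1 to 12 rows; each row is the pose to reach, as a shift and turn from the pose measured when the call began, along the tool's axes at that moment, turning the shorter way round; what a row does not reach only later rows make up. The controller multiplies each number of a shift by 0.12 m and each number of a turn by pi rad. A row lasts 1/12 s, in which the tool goes at most 41.7 mm and 7.16 degrees, less where a joint would pass 70% of its speed; a pose out of reach is approached as far as the arm can. A call with a number of a shift or a turn outside -1 to 1 is refused whole. A call with a gripper value outside its range is refused whole. The fingers move at their own pace and stop on an object; the grip force is fixed at half the most. Time passes only in rows, so rows that repeat a pose let the fingers close. It gives the time, the measured TCP pose, the force and the opening at its end, in the units of the state.
- r.observe(): the state, without advancing time (a new reading comes with each control period).
- r.grab_frame(name): name is "scene" or "top" or "wrist"; returns a dict with "color" (384x512x3 uint8, blue, green, red), "range_z" (384x512 float32, m along the optical axis (not along the pixel's ray), 0 where there is no reading), "camera_matrix" (3x3 intrinsics, pixels), "rvec" (rotation vector, rad) and "tvec" (3), from world to camera coordinates, as OpenCV has them. Camera axes: x right, y down, z forward; pixel columns grow to the right and rows downward; lengths in m; the calibration is good to about 2 mm. A picture is of the moment at which its call begins.
- r.job_done(): hands the job in, once; it reports no verdict.
Trained networks look in the newest picture that a camera, given by its name, has taken for a name from the list of things; names that differ only in an ending like _2 or _b are one class to them, and where a whole thing is asked for, a point or a joint stands for the part that bears it (a point fixed in the world has none). Each returns a list of dicts, best first, with "conf" (0 to 1); they miss things now and then, are a little off and sometimes report something else, mostly with a low value. They report only what shows in the picture. A call takes as long as a camera call.
- r.boxes_of(camera, target): "xyz" ([x, y, z] in m, in the coordinates of the camera as it stood for that picture, good to about 4 mm: the middle of the surface that is visible of it).
- r.spot_point(camera, target): "xyz" ([x, y, z] in m, in the coordinates of the camera as it stood for that picture, good to about 4 mm: a listed point, or the origin of a listed thing).
The state is a dict: "time": time; "qpos": joint angles; "qvel": joint speeds; "joint_efforts": joint torques, N m; "tool_pos": TCP position; "ee_rot": TCP orientation; "contact_force": force on the tool from outside, world axes, zero at the start; "ft_torque": the same for the moment, N m; "width": finger opening in m.
Only numpy, scipy, OpenCV 4.12 (cv2) and the standard library are available. Lean on these libraries where they do the work, as an engineer would, in place of code of your own. Each camera call takes 0.05 s, during which the arm holds its last target.

## Working session

There is one attempt and no reset: what is moved stays moved. The work goes in short steps, Python scripts to look and compute and a tool call to move; the robot and the scene stay as the last step left them, time stands still between calls to the robot, and variables do not carry over. Pictures are saved under pics/ and viewed, and the job is handed in when it is done.

Besides the shell and the picture viewer there is one more tool, called after ">>>" as name(argument=value, ...), one argument or row to a line, values as JSON. send_rows: Moves the arm, as the interface text tells. Its arguments: {"type":"object","properties":{"moves":{"type":"array"}},"required":["moves"]}

```bash
ls; mkdir -p pics; cat > h.py <<'E'
import numpy as np,cv2
from scipy.spatial.transform import Rotation as R
from station import r
def cam2w(f,p):
    M=cv2.Rodrigues(np.array(f["rvec"],float))[0]; return M.T@(np.array(p,float)-np.array(f["tvec"]).ravel())
def pix(f,u,v):
    K=np.array(f["camera_matrix"]);d=f["range_z"][int(v),int(u)]
    return cam2w(f,[(u-K[0,2])/K[0,0]*d,(v-K[1,2])/K[1,1]*d,d])
def proj(f,p):
    return cv2.projectPoints(np.array([p],float),np.array(f["rvec"],float),np.array(f["tvec"],float),np.array(f["camera_matrix"],float),None)[0].ravel()
E
python3 - <<'E'
from h import *
s=r.observe(); print({k:np.round(v,4).tolist() for k,v in s.items()})
for c in ["scene","top","wrist"]:
    f=r.grab_frame(c); cv2.imwrite(f"pics/{c}0.png",f["color"]); np.savez(f"f_{c}0.npz",**f)
    if c!="wrist":
      for n in ["tongs_grip","tongs","tray_edge","tray_rail","holder","holder_mouth","socket_center","socket","toolbox","pad_top","pad","organiser","blue_a","stock_a"]:
        print(c,n,[(round(d["conf"],2),np.round(cam2w(f,d["xyz"]),4).tolist()) for d in r.spot_point(c,n)][:4])
print(r.observe()["time"])
E
```

```text
pics
{'time': 0.0, 'qpos': [-1.342, 0.0533, 1.6143, -0.0, 1.476, -0.119], 'qvel': [0.0001, -0.0005, -0.0004, -0.0005, 0.0005, -0.0008], 'joint_efforts': [0.0004, -39.3678, -37.0178, -0.0002, 0.007, 0.0], 'tool_pos': [0.2128, -0.5869, 0.2028], 'ee_rot': [0.4064, 0.5795, -0.4055, 0.5784], 'contact_force': [0.1241, -0.0843, 0.1113], 'ft_torque': [-0.0578, 0.0307, -0.0088], 'width': 0.0855}
scene tongs_grip [(0.6, [0.529, -0.124, 0.1044])]
scene tongs [(0.59, [0.534, -0.122, 0.0049])]
scene tray_edge [(0.68, [0.5876, 0.2113, 0.1521]), (0.19, [0.5825, 0.2132, 0.0048])]
scene tray_rail [(0.87, [0.5495, 0.2108, 0.2049]), (0.28, [0.5027, -0.3421, 0.0056])]
scene holder [(0.78, [0.5298, -0.1176, -0.0011])]
scene holder_mouth [(0.69, [0.529, -0.1211, 0.0585]), (0.54, [0.5893, 0.2104, -0.0003]), (0.23, [0.4963, -0.3422, 0.0003])]
scene socket_center [(0.58, [0.5773, 0.2883, 0.0192])]
scene socket [(0.68, [0.7294, -0.0671, 0.0006]), (0.51, [0.5783, 0.2828, 0.0012])]
scene toolbox [(0.69, [0.5871, 0.2097, -0.0007])]
scene pad_top [(0.79, [0.5169, -0.4026, 0.0036]), (0.52, [0.677, -0.3068, -0.0035
[... 800 characters left out ...]
-0.1756, 0.0033])]
top holder_mouth []
top socket_center [(0.55, [0.5738, 0.2822, 0.0187])]
top socket [(0.67, [0.5318, -0.1231, 0.0042]), (0.36, [0.5798, 0.2841, 0.0075])]
top toolbox [(0.8, [0.5894, 0.212, -0.0005]), (0.24, [0.7309, -0.1765, 0.0053])]
top pad_top [(0.54, [0.5182, -0.4092, 0.0065])]
top pad [(0.68, [0.5147, -0.4129, 0.0067]), (0.17, [0.499, -0.3478, -0.0018])]
top organiser [(0.82, [0.499, -0.3511, 0.0016]), (0.44, [0.5307, -0.1236, 0.0603])]
top blue_a [(0.61, [0.5207, 0.2038, 0.0059]), (0.52, [0.5842, 0.2082, 0.0046]), (0.4, [0.5923, 0.1328, 0.0011]), (0.23, [0.5904, 0.2092, -0.0029])]
top stock_a [(0.58, [0.5033, -0.3492, 0.0039]), (0.36, [0.4902, -0.2937, 0.0034])]
1.55
```

View pics/scene0.png

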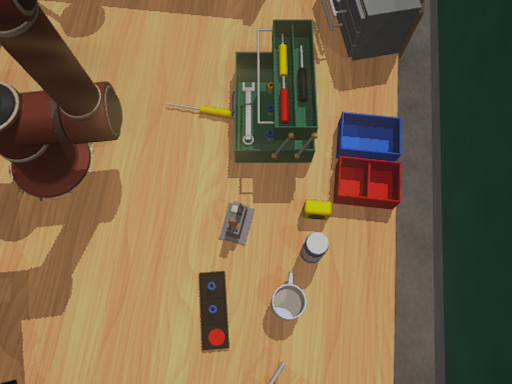

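View pics/top0.png

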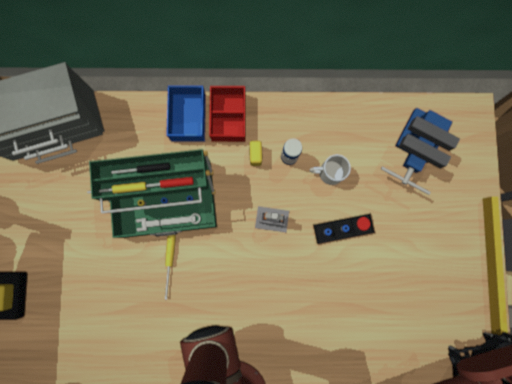

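View pics/wrist0.png

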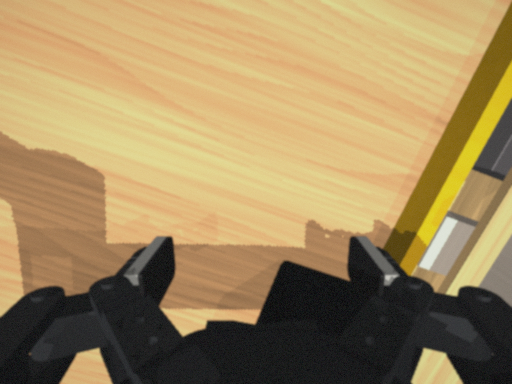

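The scene camera shows the tongs in their holder at (238,220), the yellow socket at (271,86), the red pad at (217,338) and the rail at x≈260. In the top view the tongs are at (272,219) and the pad at (364,224). Next I'll refine the poses from depth and colour.

```bash
python3 - <<'E'
from h import *
for c in ["scene","top"]:
    f=dict(np.load(f"f_{c}0.npz")); K=f["camera_matrix"]; d=f["range_z"]
    v,u=np.mgrid[:384,:512]; M=cv2.Rodrigues(f["rvec"])[0]
    P=np.stack([(u-K[0,2])/K[0,0]*d,(v-K[1,2])/K[1,1]*d,d],-1)
    W=(P-f["tvec"].ravel())@M   # M.T@(p-t)
    hsv=cv2.cvtColor(f["color"],cv2.COLOR_BGR2HSV); ok=d>0
    print(c,"cam",-M.T@f["tvec"].ravel(), "table z",np.median(W[...,2][ok&(abs(W[...,0]-.4)<.05)&(abs(W[...,1]+.1)<.1)]))
    def reg(m,x,y,R_=.06): return m&ok&(abs(W[...,0]-x)<R_)&(abs(W[...,1]-y)<R_)
    red=reg((hsv[...,1]>150)&((hsv[...,0]<8)|(hsv[...,0]>172)),.517,-.407); print("pad",red.sum(),W[red].mean(0))
    for n,x,y in [("sa",.49,-.29),("sb",.503,-.349),("b1",.584,.208),("b2",.591,.133)]:
        b=reg((hsv[...,1]>120)&(hsv[...,0]>100)&(hsv[...,0]<130),x,y,.03); print(n,b.sum(),W[b].mean(0) if b.any() else 0)
    yb=reg((hsv[...,1]>120)&(hsv[...,0]>15)&(hsv[...,0]<35)&(W[...,2]<.06)&(W[...,2]>.01),.578,.283,.03); print("yel",yb.sum(),W[yb].mean(0) if yb.any() else 0)
    # organiser
    o=reg((f["color"].max(-1)<70),.503,-.349,.12); 
    rr=cv2.minAreaRect(W[o][:,:2].astype(np.float32)*1000); print("org",rr)
    h=reg((W[...,2]>.05)&(W[...,2]<.07),.53,-.12,.06); print("mouth",h.sum(),cv2.minAreaRect(W[h][:,:2].astype(np.float32)*1000))
    h=reg((hsv[...,1]<60)&(W[...,2]<.012),.53,-.12,.08); print("foot",h.sum(),cv2.minAreaRect(W[h][:,:2].astype(np.float32)*1000))
    h=reg((W[...,2]>.085),.53,-.12,.06); print("tongs",h.sum(),W[h].mean(0),cv2.minAreaRect(W[h][:,:2].astype(np.float32)*1000),W[h][:,2].max())
    h=reg((W[...,2]>.19)&(W[...,2]<.215),.55,.21,.16)&(W[...,0]<.575); w=W[h]; pf=np.polyfit(w[:,1],w[:,0],1); print("rail",h.sum(),w.mean(0),"slope dx/dy",pf,w[:,1].min(),w[:,1].max())
    h=reg((abs(W[...,2]-.085)<.006),.58,.21,.2); print("boxrim",h.sum(),cv2.minAreaRect(W[h][:,:2].astype(np.float32)*1000))
f=dict(np.load("f_wrist0.npz")); M=cv2.Rodrigues(f["rvec"])[0]
s=r.observe(); Rt=R.from_quat(s["ee_rot"]); print("wristcam in tool",Rt.inv().apply(-M.T@f["tvec"].ravel()-s["tool_pos"]), (Rt.as_matrix().T@M.T).round(2).tolist()); print(Rt.as_matrix().round(3))
for n in ["scene","top"]:
    im=cv2.imread(f"pics/{n}0.png")
    a=im[10:170,225:325] if n=="scene" else im[145:240,80:225]
    cv2.imwrite(f"pics/{n}_box.png",cv2.resize(a,None,fx=3.5,fy=3.5,interpolation=cv2.INTER_CUBIC))
E
```

```text
scene cam [ 0.61396914 -0.39465492  1.15816007] table z 0.00022155337883207805
pad 244 [ 0.51714152 -0.40555017  0.00681866]
sa 40 [ 0.4910543  -0.28820548  0.03359673]
sb 37 [ 0.50208476 -0.34211782  0.03560221]
b1 24 [0.58344527 0.21281418 0.03381445]
b2 34 [0.59097419 0.13535978 0.03501376]
yel 33 [0.57642088 0.28390331 0.03408655]
org ((501.587890625, -343.03778076171875), (62.37675476074219, 180.51498413085938), 11.27432918548584)
mouth 144 ((531.0852661132812, -118.02719116210938), (78.14341735839844, 34.622459411621094), 82.0965576171875)
foot 518 ((530.8250732421875, -118.58772277832031), (99.56485748291016, 68.92045593261719), 81.5830078125)
tongs 188 [ 0.53087853 -0.12475531  0.13076599] ((531.4268188476562, -117.66207885742188), (56.19825744628906, 18.275636672973633), 81.59237670898438) 0.15301685155074762
rail 271 [0.55110851 0.22735679 0.20746831] slope dx/dy [-0.07840148  0.56893362] 0.07661821704608256 0.3627880221580897
boxrim 407 ((590.8116455078125, 210.4755859375), (210.53070068359375, 309.5004577636719), 7.475090980529785)
top cam [ 0.44905229 -0.06124437  1.2537
[... 516 characters left out ...]
52 ((530.5321655273438, -121.52513122558594), (100.23087310791016, 70.42483520507812), 81.92726135253906)
tongs 111 [ 0.53084488 -0.11934526  0.13603171] ((531.02978515625, -121.20230102539062), (53.49428939819336, 17.788291931152344), 81.70140838623047) 0.15395555277672898
rail 289 [0.55328761 0.22634049 0.20717519] slope dx/dy [-0.04508723  0.56349268] 0.07430009980028515 0.35938255113138595
boxrim 308 ((576.5018310546875, 204.84756469726562), (184.58676147460938, 311.70465087890625), 8.130030632019043)
wristcam in tool [-0.1703942   0.06870253 -0.00068566] [[0.0, -0.27, 0.96], [-0.0, -0.96, -0.27], [1.0, -0.0, -0.0]]
[[-0.     0.94   0.341]
 [ 0.     0.341 -0.94 ]
 [-1.    -0.    -0.   ]]
```

```bash
cat >> h.py <<'E'
def Rtool(yaw,tilt,flip=-1):
    """tool x down leaning: tips towards heading yaw by tilt; tool y = flip*(heading, perpendicular)"""
    h=np.array([np.cos(yaw),np.sin(yaw),0]); up=np.array([0,0,1.])
    x=-up*np.cos(tilt)+h*np.sin(tilt); y=flip*(h*np.cos(tilt)+up*np.sin(tilt)); z=np.cross(x,y)
    return R.from_matrix(np.stack([x,y,z],1))
def plan(p,Rt,mm=41.7,deg=7.16):
    s=r.observe(); p0=np.array(s["tool_pos"]); R0=R.from_quat(s["ee_rot"])
    d=R0.inv().apply(np.array(p)-p0); w=(R0.inv()*Rt).as_rotvec()
    fr=min(1,0.119/max(1e-9,abs(d).max()))
    n=max(np.linalg.norm(d)*fr/mm*1000,np.degrees(np.linalg.norm(w))*fr/deg)
    print("t",round(s["time"],2),"pos",p0.round(4),"dist mm",round(np.linalg.norm(d)*1000,1),"ang",round(np.degrees(np.linalg.norm(w)),1),"F",np.round(s["contact_force"],1),"w",round(s["width"],4))
    print("frac",round(fr,3),"minrows",round(n,2),"dp",(d*fr/.12).round(3).tolist(),"rot",(w*fr/np.pi).round(4).tolist())
    print("q",np.round(s["qpos"],3))
E
cat > a.py <<'E'
from h import *
import sys
x,y,z,yaw,tilt=map(float,sys.argv[1:6]); plan([x,y,z],Rtool(np.radians(yaw),np.radians(tilt)))
E
python3 a.py .531 -.1205 .2 -8.2 0
```

```text
t 1.55 pos [ 0.213  -0.5875  0.204 ] dist mm 565.0 ang 151.9 F [-0.7 -0.1 -0.1] w 0.0853
frac 0.26 minrows 5.51 dp [0.009, 0.992, -0.716] rot [-0.2192, -0.0, -0.0]
q [-1.342  0.053  1.613 -0.     1.476 -0.119]
```

>>> send_rows(
  moves=[
    {"delta_pos": [0, 0.33, -0.24], "rot": [-0.073, 0, 0], "claw": 1},
    {"delta_pos": [0, 0.66, -0.48], "rot": [-0.146, 0, 0], "claw": 1},
    {"delta_pos": [0, 0.99, -0.715], "rot": [-0.22, 0, 0], "claw": 1},
    {"delta_pos": [0, 0.99, -0.715], "rot": [-0.22, 0, 0], "claw": 1},
    {"delta_pos": [0, 0.99, -0.715], "rot": [-0.22, 0, 0], "claw": 1},
    {"delta_pos": [0, 0.99, -0.715], "rot": [-0.22, 0, 0], "claw": 1},
  ],
)

```text
time: 2.05
tool_pos: [0.2965, -0.4651, 0.2043]
ee_rot: [0.183, 0.683, -0.183, 0.683]
contact_force: [0.9, -0.6, 0.2]
width: 0.0852
```

```bash
python3 a.py .531 -.1205 .2 -8.2 0
```

```text
t 2.05 pos [ 0.2965 -0.4651  0.2043] dist mm 416.9 ang 111.8 F [ 0.9 -0.6  0.2] w 0.0852
frac 0.286 minrows 4.47 dp [0.01, 0.992, 0.073] rot [-0.1778, -0.0, 0.0001]
q [-1.138 -0.123  1.784  0.     1.48  -0.614]
```

>>> send_rows(
  moves=[
    {"delta_pos": [0, 0.33, 0.025], "rot": [-0.08, 0, 0], "claw": 1},
    {"delta_pos": [0, 0.66, 0.05], "rot": [-0.16, 0, 0], "claw": 1},
    {"delta_pos": [0, 0.99, 0.075], "rot": [-0.22, 0, 0], "claw": 1},
    {"delta_pos": [0, 0.99, 0.075], "rot": [-0.22, 0, 0], "claw": 1},
    {"delta_pos": [0, 0.99, 0.075], "rot": [-0.22, 0, 0], "claw": 1},
    {"delta_pos": [0, 0.99, 0.075], "rot": [-0.22, 0, 0], "claw": 1},
  ],
)

```text
time: 2.55
tool_pos: [0.3643, -0.366, 0.2045]
ee_rot: [-0.062, 0.704, 0.061, 0.705]
contact_force: [-0.5, -0.2, 0.1]
width: 0.0852
```

```bash
python3 a.py .531 -.1205 .2 -8.2 0
```

```text
t 2.55 pos [ 0.3643 -0.366   0.2045] dist mm 296.8 ang 71.8 F [-0.5 -0.2  0.1] w 0.0852
frac 0.559 minrows 5.61 dp [0.02, 0.992, 0.963] rot [-0.223, -0.0001, 0.0002]
q [-0.932 -0.212  1.862 -0.     1.491 -1.106]
```

>>> send_rows(
  moves=[
    {"delta_pos": [0, 0.25, 0.24], "rot": [-0.056, 0, 0], "claw": 1},
    {"delta_pos": [0, 0.5, 0.48], "rot": [-0.112, 0, 0], "claw": 1},
    {"delta_pos": [0, 0.75, 0.72], "rot": [-0.168, 0, 0], "claw": 1},
    {"delta_pos": [0.02, 0.99, 0.96], "rot": [-0.223, 0, 0], "claw": 1},
    {"delta_pos": [0.02, 0.99, 0.96], "rot": [-0.223, 0, 0], "claw": 1},
    {"delta_pos": [0.02, 0.99, 0.96], "rot": [-0.223, 0, 0], "claw": 1},
    {"delta_pos": [0.02, 0.99, 0.96], "rot": [-0.223, 0, 0], "claw": 1},
  ],
)

```text
time: 3.13
tool_pos: [0.4576, -0.2281, 0.202]
ee_rot: [-0.301, 0.64, 0.3, 0.64]
contact_force: [0.1, 1.1, -1.0]
width: 0.0852
```

```bash
python3 a.py .531 -.1205 .2 -8.2 0
```

```text
t 3.13 pos [ 0.4576 -0.2281  0.202 ] dist mm 130.3 ang 31.5 F [ 0.1  1.1 -1. ] w 0.0852
frac 0.918 minrows 4.03 dp [0.015, 0.094, 0.992] rot [-0.1605, -0.0003, 0.0003]
q [-6.080e-01 -2.240e-01  1.876e+00 -1.000e-03  1.488e+00 -1.486e+00]
```

>>> send_rows(
  moves=[
    {"delta_pos": [0, 0.025, 0.27], "rot": [-0.04, 0, 0], "claw": 1},
    {"delta_pos": [0.0, 0.05, 0.54], "rot": [-0.08, 0, 0], "claw": 1},
    {"delta_pos": [0.0, 0.08, 0.8], "rot": [-0.13, 0, 0], "claw": 1},
    {"delta_pos": [0.015, 0.1, 1.0], "rot": [-0.175, 0, 0], "claw": 1},
    {"delta_pos": [0.015, 0.1, 1.0], "rot": [-0.175, 0, 0], "claw": 1},
    {"delta_pos": [0.015, 0.1, 1.0], "rot": [-0.175, 0, 0], "claw": 1},
    {"delta_pos": [0.015, 0.1, 1.0], "rot": [-0.175, 0, 0], "claw": 1},
  ],
)

```text
time: 3.72
tool_pos: [0.5249, -0.1284, 0.2001]
ee_rot: [-0.463, 0.535, 0.462, 0.535]
contact_force: [0.1, 0.2, -0.6]
width: 0.0854
```

```bash
python3 a.py .531 -.1205 .2 -8.2 0; python3 - <<'E'
from h import *
f=r.grab_frame("wrist"); cv2.imwrite("pics/w1.png",f["color"]); np.savez("f_w1.npz",**f)
for n in ["tongs_grip","tongs","holder_mouth","holder"]:
    print(n,[(round(d["conf"],2),np.round(cam2w(f,d["xyz"]),4).tolist()) for d in r.spot_point("wrist",n)][:3])
K=f["camera_matrix"]; d=f["range_z"]; v,u=np.mgrid[:384,:512]; M=cv2.Rodrigues(f["rvec"])[0]
P=np.stack([(u-K[0,2])/K[0,0]*d,(v-K[1,2])/K[1,1]*d,d],-1); W=(P-f["tvec"].ravel())@M
for lo,hi in [(-.003,.012),(.055,.065),(.095,.16),(.14,.16)]:
    h=(d>0)&(abs(W[...,0]-.53)<.07)&(abs(W[...,1]+.12)<.07)&(W[...,2]>lo)&(W[...,2]<hi)
    if lo<0: h&=cv2.cvtColor(f["color"],cv2.COLOR_BGR2HSV)[...,1]<60
    w=W[h]; print(lo,h.sum(),w.mean(0),cv2.minAreaRect(w[:,:2].astype(np.float32)*1000))
E
```

```text
t 3.72 pos [ 0.5249 -0.1284  0.2001] dist mm 10.0 ang 0.2 F [ 0.1  0.2 -0.6] w 0.0854
frac 1 minrows 0.24 dp [0.001, -0.041, 0.073] rot [-0.0009, -0.0004, 0.0002]
q [-3.770e-01 -1.490e-01  1.814e+00 -1.000e-03  1.475e+00 -1.802e+00]
tongs_grip [(0.24, [0.5302, -0.1198, 0.0009])]
tongs []
holder_mouth [(0.77, [0.533, -0.1195, 0.0597])]
holder [(0.66, [0.5319, -0.1194, -0.0007])]
-0.003 1936 [ 0.51889477 -0.11891104  0.00482274] ((545.4161376953125, -120.45991516113281), (100.34449768066406, 96.39517974853516), 81.51795196533203)
0.055 774 [ 0.52743107 -0.11868818  0.05998363] ((531.1295776367188, -119.060546875), (77.93345642089844, 34.275577545166016), 81.53263092041016)
0.095 1188 [ 0.53011504 -0.11927443  0.13822373] ((531.4094848632812, -119.00100708007812), (52.704566955566406, 18.584381103515625), 81.78112030029297)
0.14 573 [ 0.5305732  -0.11915657  0.14798294] ((531.4189453125, -119.23421478271484), (22.524198532104492, 18.41375160217285), 82.30223083496094)
```

View pics/w1.png

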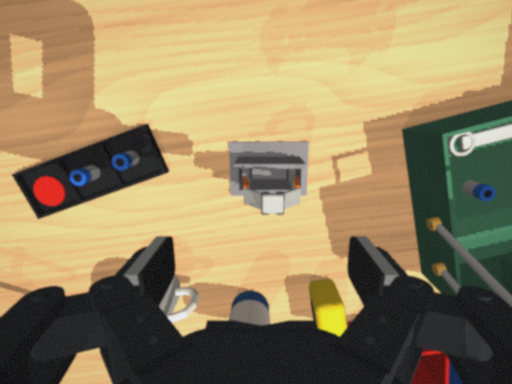

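The wrist view shows the tongs in the holder at (270,180), centred between the open fingers. They sit at (0.531, -0.119) with yaw about -8.3°, so I'll descend.

```bash
python3 a.py .5313 -.1192 .086 -8.3 0
```

```text
t 3.97 pos [ 0.5247 -0.1288  0.2002] dist mm 114.8 ang 0.1 F [1.  0.1 0.2] w 0.0853
frac 1 minrows 2.75 dp [0.952, -0.042, 0.088] rot [-0.0, -0.0004, 0.0003]
q [-3.780e-01 -1.490e-01  1.814e+00 -1.000e-03  1.475e+00 -1.804e+00]
```

>>> send_rows(
  moves=[
    {"delta_pos": [0.05, -0.042, 0.088], "rot": [0, 0, 0], "claw": 1},
    {"delta_pos": [0.2, -0.042, 0.088], "rot": [0, 0, 0], "claw": 1},
    {"delta_pos": [0.4, -0.042, 0.088], "rot": [0, 0, 0], "claw": 1},
    {"delta_pos": [0.6, -0.042, 0.088], "rot": [0, 0, 0], "claw": 1},
    {"delta_pos": [0.8, -0.042, 0.088], "rot": [0, 0, 0], "claw": 1},
    {"delta_pos": [0.92, -0.042, 0.088], "rot": [0, 0, 0], "claw": 1},
    {"delta_pos": [0.95, -0.042, 0.088], "rot": [0, 0, 0], "claw": 1},
    {"delta_pos": [0.95, -0.042, 0.088], "rot": [0, 0, 0], "claw": 1},
    {"delta_pos": [0.95, -0.042, 0.088], "rot": [0, 0, 0], "claw": 0.75},
    {"delta_pos": [0.95, -0.042, 0.088], "rot": [0, 0, 0], "claw": 0.75},
    {"delta_pos": [0.95, -0.042, 0.088], "rot": [0, 0, 0], "claw": 0.7},
    {"delta_pos": [0.95, -0.042, 0.088], "rot": [0, 0, 0], "claw": 0.7},
  ],
)

```text
time: 4.97
tool_pos: [0.5322, -0.1195, 0.0876]
ee_rot: [-0.464, 0.535, 0.461, 0.535]
contact_force: [0.5, -0.6, 0.2]
width: 0.0597
```

```bash
python3 a.py .5313 -.1192 .086 -8.3 0
```

```text
t 4.97 pos [ 0.5322 -0.1195  0.0876] dist mm 1.9 ang 0.2 F [ 0.5 -0.6  0.2] w 0.0597
frac 1 minrows 0.05 dp [0.013, 0.008, 0.001] rot [-0.0001, -0.0005, 0.001]
q [-3.570e-01 -3.800e-02  1.905e+00 -1.000e-03  1.271e+00 -1.782e+00]
```

>>> send_rows(
  moves=[
    {"delta_pos": [0, 0, 0], "rot": [0, 0, 0], "claw": 0.64},
    {"delta_pos": [0, 0, 0], "rot": [0, 0, 0], "claw": 0.61},
    {"delta_pos": [0, 0, 0], "rot": [0, 0, 0], "claw": 0.59},
    {"delta_pos": [0, 0, 0], "rot": [0, 0, 0], "claw": 0.58},
    {"delta_pos": [0, 0, 0], "rot": [0, 0, 0], "claw": 0.58},
    {"delta_pos": [0, 0, 0], "rot": [0, 0, 0], "claw": 0.58},
  ],
)

```text
time: 5.47
tool_pos: [0.5324, -0.1197, 0.0879]
ee_rot: [-0.464, 0.535, 0.461, 0.535]
contact_force: [0.5, -0.8, 0.7]
width: 0.0495
```

```bash
python3 a.py .5313 -.1192 .2 -8.3 0;python3 - <<'E'
from h import *
f=r.grab_frame("wrist"); cv2.imwrite("pics/w2.png",f["color"])
E
```

```text
t 5.47 pos [ 0.5324 -0.1197  0.0879] dist mm 112.1 ang 0.2 F [ 0.5 -0.8  0.7] w 0.0495
frac 1 minrows 2.69 dp [-0.934, 0.006, 0.001] rot [-0.0001, -0.0006, 0.0012]
q [-3.570e-01 -3.800e-02  1.904e+00 -1.000e-03  1.271e+00 -1.782e+00]
```

View pics/w2.png

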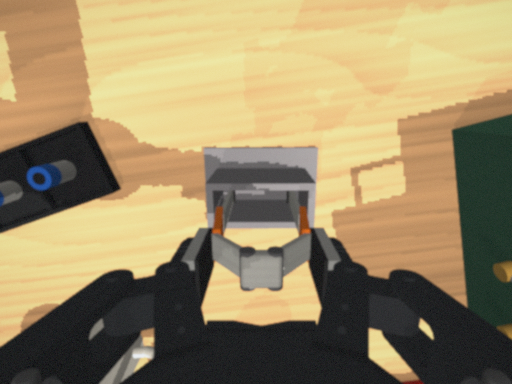

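The orange plates are held between the fingers at (219,220) and (303,220), and the width matches the command at 49.5 mm. Now I'll lift them out.

>>> send_rows(
  moves=[
    {"delta_pos": [-0.05, 0, 0], "rot": [0, 0, 0], "claw": 0.58},
    {"delta_pos": [-0.2, 0, 0], "rot": [0, 0, 0], "claw": 0.58},
    {"delta_pos": [-0.4, 0, 0], "rot": [0, 0, 0], "claw": 0.58},
    {"delta_pos": [-0.6, 0, 0], "rot": [0, 0, 0], "claw": 0.58},
    {"delta_pos": [-0.8, 0, 0], "rot": [0, 0, 0], "claw": 0.58},
    {"delta_pos": [-1, 0, 0], "rot": [0, 0, 0], "claw": 0.58},
    {"delta_pos": [-1, 0, 0], "rot": [0, 0, 0], "claw": 0.58},
  ],
)

```text
time: 6.1
tool_pos: [0.5348, -0.1203, 0.2146]
ee_rot: [-0.467, 0.533, 0.458, 0.537]
contact_force: [1.0, -0.0, 1.0]
width: 0.0496
```

```bash
python3 a.py .44 .08 .23 6 34
```

```text
t 6.1 pos [ 0.5348 -0.1203  0.2146] dist mm 222.1 ang 36.1 F [ 1. -0.  1.] w 0.0496
frac 0.645 minrows 3.44 dp [-0.096, 0.659, 0.992] rot [-0.0494, -0.0163, -0.1186]
q [-3.570e-01 -1.480e-01  1.789e+00 -1.000e-03  1.486e+00 -1.782e+00]
```

>>> send_rows(
  moves=[
    {"delta_pos": [-0.02, 0.15, 0.2], "rot": [-0.01, -0.003, -0.024], "claw": 0.58},
    {"delta_pos": [-0.04, 0.3, 0.4], "rot": [-0.02, -0.006, -0.048], "claw": 0.58},
    {"delta_pos": [-0.06, 0.45, 0.6], "rot": [-0.03, -0.01, -0.072], "claw": 0.58},
    {"delta_pos": [-0.08, 0.6, 0.8], "rot": [-0.04, -0.013, -0.096], "claw": 0.58},
    {"delta_pos": [-0.1, 0.66, 0.99], "rot": [-0.05, -0.016, -0.12], "claw": 0.58},
    {"delta_pos": [-0.1, 0.66, 0.99], "rot": [-0.05, -0.016, -0.12], "claw": 0.58},
  ],
)

```text
time: 6.6
tool_pos: [0.4706, 0.0119, 0.2233]
ee_rot: [-0.588, 0.383, 0.402, 0.588]
contact_force: [-1.1, -0.6, -1.3]
width: 0.0494
```

```bash
python3 a.py .445 .15 .22 6 34
```

```text
t 6.6 pos [0.4706 0.0119 0.2233] dist mm 140.5 ang 12.4 F [-1.1 -0.6 -1.3] w 0.0494
frac 0.859 minrows 2.89 dp [-0.026, 0.164, 0.992] rot [-0.0218, -0.007, -0.0544]
q [-0.198 -0.683  2.199  0.103  1.245 -1.802]
```

>>> send_rows(
  moves=[
    {"delta_pos": [-0.01, 0.05, 0.25], "rot": [-0.008, -0.002, -0.016], "claw": 0.58},
    {"delta_pos": [-0.02, 0.1, 0.5], "rot": [-0.015, -0.004, -0.032], "claw": 0.58},
    {"delta_pos": [-0.026, 0.15, 0.75], "rot": [-0.02, -0.006, -0.048], "claw": 0.58},
    {"delta_pos": [-0.026, 0.165, 0.99], "rot": [-0.025, -0.008, -0.063], "claw": 0.58},
    {"delta_pos": [-0.026, 0.165, 0.99], "rot": [-0.025, -0.008, -0.063], "claw": 0.58},
  ],
)

```text
time: 7.02
tool_pos: [0.4464, 0.1345, 0.2184]
ee_rot: [0.641, -0.297, -0.367, -0.605]
contact_force: [-0.5, 1.1, 0.8]
width: 0.0497
```

```bash
python3 a.py .469 .2715 .183 6 34
```

```text
t 7.02 pos [0.4464 0.1345 0.2184] dist mm 143.3 ang 0.4 F [-0.5  1.1  0.8] w 0.0497
frac 0.891 minrows 3.06 dp [0.376, -0.085, 0.992] rot [0.0013, 0.0013, -0.0007]
q [ 0.144 -0.87   2.35  -0.02   1.071 -1.533]
```

>>> send_rows(
  moves=[
    {"delta_pos": [0.05, -0.02, 0.25], "rot": [0, 0, 0], "claw": 0.58},
    {"delta_pos": [0.1, -0.04, 0.5], "rot": [0, 0, 0], "claw": 0.58},
    {"delta_pos": [0.2, -0.06, 0.75], "rot": [0, 0, 0], "claw": 0.58},
    {"delta_pos": [0.3, -0.08, 1], "rot": [0, 0, 0], "claw": 0.58},
    {"delta_pos": [0.3, -0.08, 1], "rot": [0, 0, 0], "claw": 0.58},
    {"delta_pos": [0.3, -0.08, 1], "rot": [0, 0, 0], "claw": 0.58},
  ],
)

```text
time: 7.52
tool_pos: [0.4607, 0.2573, 0.192]
ee_rot: [0.641, -0.299, -0.369, -0.603]
contact_force: [-0.2, 0.4, 0.7]
width: 0.0495
```

```bash
python3 a.py .469 .2715 .183 6 34; python3 - <<'E'
from h import *
for c in ["wrist","scene","top"]:
    f=r.grab_frame(c); cv2.imwrite(f"pics/{c}3.png",f["color"]); np.savez(f"f_{c}3.npz",**f)
    for n in ["socket","socket_center","tongs","tongs_grip","blue_a"][:5 if c=="wrist" else 4]:
        print(c,n,[(round(d["conf"],2),np.round(cam2w(f,d["xyz"]),4).tolist()) for d in r.spot_point(c,n)][:3])
E
```

```text
t 7.52 pos [0.4607 0.2573 0.192 ] dist mm 18.7 ang 0.6 F [-0.2  0.4  0.7] w 0.0495
frac 1 minrows 0.45 dp [0.107, -0.027, 0.11] rot [0.0023, 0.0011, -0.0023]
q [ 0.487 -0.567  2.228 -0.253  0.943 -1.104]
wrist socket [(0.83, [0.5776, 0.2873, 0.0028]), (0.66, [0.595, 0.2127, 0.0007])]
wrist socket_center [(0.63, [0.5765, 0.2824, 0.0234]), (0.46, [0.5929, 0.1371, 0.0014])]
wrist tongs []
wrist tongs_grip []
wrist blue_a [(0.63, [0.5851, 0.2152, 0.0038]), (0.62, [0.593, 0.1349, 0.0008])]
scene socket [(0.51, [0.5736, 0.2832, 0.0042]), (0.43, [0.4917, -0.286, 0.0001])]
scene socket_center [(0.72, [0.5319, -0.1215, 0.0567]), (0.63, [0.5771, 0.2897, 0.0213])]
scene tongs [(0.82, [0.5331, -0.1194, 0.0048]), (0.48, [0.5495, 0.2104, 0.204])]
scene tongs_grip [(0.72, [0.5306, -0.12, 0.1013]), (0.63, [0.5219, 0.2047, 0.0077])]
top socket [(0.41, [0.5794, 0.2813, 0.0066])]
top socket_center [(0.51, [0.5751, 0.2833, 0.0159])]
top tongs [(0.54, [0.5305, -0.1243, 0.0093]), (0.46, [0.5332, -0.1217, 0.1057])]
top tongs_grip [(0.41, [0.5306, -0.1187, 0.1001])]
```

View pics/wrist3.png

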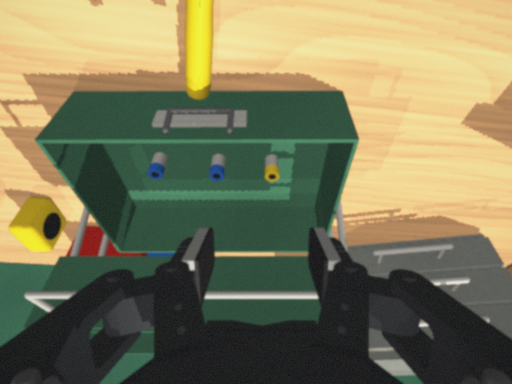

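View pics/scene3.png

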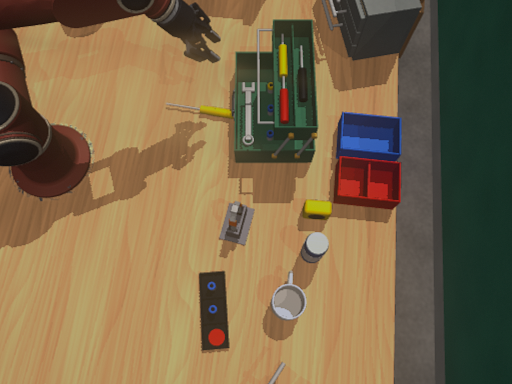

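The scene view shows the tongs still in the holder at (238,220) and the gripper at (205,30) empty, so the grip slipped on the lift. The wrist view confirms the yellow socket at (272,170). I'll go back and regrip.

```bash
python3 a.py .5313 -.1192 .22 -8.3 0
```

```text
t 8.32 pos [0.4609 0.2569 0.1941] dist mm 383.5 ang 36.8 F [-0.2 -0.3  0.3] w 0.0495
frac 0.312 minrows 2.87 dp [-0.016, -0.099, -0.992] rot [0.0246, 0.0076, 0.0583]
q [ 0.486 -0.573  2.229 -0.254  0.942 -1.103]
```

>>> send_rows(
  moves=[
    {"delta_pos": [-0.05, 0, -0.33], "rot": [0.008, 0.003, 0.02], "claw": 0.7},
    {"delta_pos": [-0.1, 0, -0.66], "rot": [0.016, 0.006, 0.04], "claw": 0.8},
    {"delta_pos": [-0.1, 0, -1], "rot": [0.024, 0.008, 0.06], "claw": 0.9},
    {"delta_pos": [-0.1, 0, -1], "rot": [0.024, 0.008, 0.06], "claw": 1},
  ],
)

```text
time: 8.65
tool_pos: [0.4707, 0.1298, 0.2066]
ee_rot: [0.59, -0.381, -0.398, -0.59]
contact_force: [0.1, 0.8, -0.1]
width: 0.0853
```

```bash
python3 a.py .5313 -.1192 .22 -8.3 0
```

```text
t 8.65 pos [0.4707 0.1298 0.2066] dist mm 256.7 ang 25.0 F [ 0.1  0.8 -0.1] w 0.0853
frac 0.476 minrows 2.93 dp [0.026, -0.228, -0.992] rot [0.0244, 0.007, 0.061]
q [ 0.138 -0.615  2.189 -0.037  1.164 -1.443]
```

>>> send_rows(
  moves=[
    {"delta_pos": [0, -0.06, -0.33], "rot": [0.008, 0.002, 0.02], "claw": 1},
    {"delta_pos": [0, -0.14, -0.66], "rot": [0.016, 0.004, 0.04], "claw": 1},
    {"delta_pos": [0, -0.23, -1], "rot": [0.024, 0.007, 0.061], "claw": 1},
    {"delta_pos": [0, -0.23, -1], "rot": [0.024, 0.007, 0.061], "claw": 1},
  ],
)

```text
time: 8.98
tool_pos: [0.5014, 0.0049, 0.2172]
ee_rot: [-0.532, 0.459, 0.429, 0.568]
contact_force: [-0.0, 0.8, -0.4]
width: 0.0853
```

```bash
python3 a.py .5313 -.1192 .2 -8.3 0
```

```text
t 8.98 pos [0.5014 0.0049 0.2172] dist mm 128.8 ang 13.0 F [-0.   0.8 -0.4] w 0.0853
frac 0.975 minrows 3.01 dp [0.189, -0.274, -0.992] rot [0.0245, 0.0065, 0.0657]
q [-0.159 -0.429  2.021  0.033  1.339 -1.668]
```

>>> send_rows(
  moves=[
    {"delta_pos": [0, -0.08, -0.33], "rot": [0.008, 0.002, 0.02], "claw": 1},
    {"delta_pos": [0.05, -0.17, -0.66], "rot": [0.016, 0.004, 0.045], "claw": 1},
    {"delta_pos": [0.1, -0.275, -1], "rot": [0.025, 0.007, 0.067], "claw": 1},
    {"delta_pos": [0.19, -0.275, -1], "rot": [0.025, 0.007, 0.067], "claw": 1},
    {"delta_pos": [0.19, -0.275, -1], "rot": [0.025, 0.007, 0.067], "claw": 1},
  ],
)

```text
time: 9.4
tool_pos: [0.5305, -0.1185, 0.1967]
ee_rot: [-0.461, 0.536, 0.463, 0.535]
contact_force: [-0.8, 0.2, -1.2]
width: 0.0853
```

```bash
cat > w.py <<'E'
from h import *
import sys
f=r.grab_frame("wrist"); cv2.imwrite(f"pics/{sys.argv[1]}.png",f["color"]); np.savez(f"f_{sys.argv[1]}.npz",**f)
K=f["camera_matrix"]; d=f["range_z"]; v,u=np.mgrid[:384,:512]; M=cv2.Rodrigues(f["rvec"])[0]
P=np.stack([(u-K[0,2])/K[0,0]*d,(v-K[1,2])/K[1,1]*d,d],-1); W=(P-f["tvec"].ravel())@M
for lo,hi in [(.055,.065),(.08,.16),(.14,.16)]:
    h=(d>0)&(abs(W[...,0]-.53)<.07)&(abs(W[...,1]+.12)<.07)&(W[...,2]>lo)&(W[...,2]<hi)
    w=W[h]; print(lo,h.sum(),w.mean(0),w[:,2].max(),cv2.minAreaRect(w[:,:2].astype(np.float32)*1000))
E
python3 w.py w4; python3 a.py .5313 -.1192 .084 -8.3 0
```

```text
0.055 811 [ 0.52568292 -0.11803611  0.05975873] 0.06489466162872416 ((531.2476196289062, -119.08747863769531), (78.2149429321289, 34.425689697265625), 81.39527130126953)
0.08 1261 [ 0.53013185 -0.118802    0.13697498] 0.15136272750944715 ((531.371826171875, -119.17342376708984), (54.203086853027344, 18.65570640563965), 81.45476531982422)
0.14 590 [ 0.53069903 -0.11873695  0.14806405] 0.15136272750944715 ((531.4514770507812, -118.91423797607422), (22.93609046936035, 18.663057327270508), 81.97797393798828)
t 9.45 pos [ 0.53   -0.117   0.1979] dist mm 113.9 ang 0.2 F [0.  0.7 0.9] w 0.0852
frac 1 minrows 2.73 dp [0.949, -0.016, -0.017] rot [-0.0003, 0.0001, -0.0009]
q [-0.354 -0.139  1.809 -0.     1.474 -1.779]
```

View pics/w4.png

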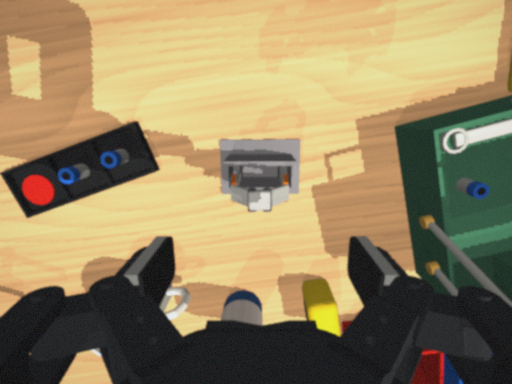

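>>> send_rows(
  moves=[
    {"delta_pos": [0.1, -0.017, -0.017], "rot": [0, 0, 0], "claw": 1},
    {"delta_pos": [0.35, -0.017, -0.017], "rot": [0, 0, 0], "claw": 1},
    {"delta_pos": [0.65, -0.017, -0.017], "rot": [0, 0, 0], "claw": 1},
    {"delta_pos": [0.85, -0.017, -0.017], "rot": [0, 0, 0], "claw": 1},
    {"delta_pos": [0.95, -0.017, -0.017], "rot": [0, 0, 0], "claw": 1},
    {"delta_pos": [0.97, -0.017, -0.017], "rot": [0, 0, 0], "claw": 0.8},
    {"delta_pos": [0.97, -0.017, -0.017], "rot": [0, 0, 0], "claw": 0.7},
    {"delta_pos": [0.97, -0.017, -0.017], "rot": [0, 0, 0], "claw": 0.65},
    {"delta_pos": [0.97, -0.017, -0.017], "rot": [0, 0, 0], "claw": 0.62},
    {"delta_pos": [0.97, -0.017, -0.017], "rot": [0, 0, 0], "claw": 0.62},
  ],
)

```text
time: 10.28
tool_pos: [0.5329, -0.1196, 0.0837]
ee_rot: [-0.463, 0.535, 0.462, 0.535]
contact_force: [-0.6, -0.0, -0.1]
width: 0.0532
```

```bash
python3 w.py w5; python3 a.py .5313 -.1192 .084 -8.3 0
```

```text
0.055 2312 [ 0.52915146 -0.11825264  0.05980767] 0.06454977131402297 ((531.3843994140625, -118.99723815917969), (78.10438537597656, 34.77598571777344), 82.04967498779297)
0.08 8385 [ 0.52872312 -0.11800059  0.13812899] 0.15999174018409107 ((532.6739501953125, -115.61512756347656), (104.4293212890625, 25.531349182128906), 81.53693389892578)
0.14 4336 [ 0.52856094 -0.11807231  0.14907537] 0.15999174018409107 ((532.5730590820312, -115.60012817382812), (104.4293212890625, 25.32756233215332), 81.53693389892578)
t 10.33 pos [ 0.5326 -0.1196  0.0833] dist mm 1.6 ang 0.1 F [ 0.3 -0.6  0.8] w 0.0533
frac 1 minrows 0.04 dp [-0.006, 0.011, 0.002] rot [-0.0003, -0.0001, 0.0001]
q [-0.357 -0.029  1.905 -0.     1.266 -1.782]
```

View pics/w5.png

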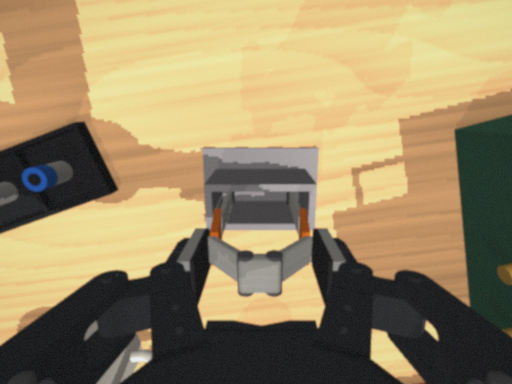

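>>> send_rows(
  moves=[
    {"delta_pos": [0, 0, 0], "rot": [0, 0, 0], "claw": 0.59},
    {"delta_pos": [0, 0, 0], "rot": [0, 0, 0], "claw": 0.56},
    {"delta_pos": [0, 0, 0], "rot": [0, 0, 0], "claw": 0.55},
    {"delta_pos": [0, 0, 0], "rot": [0, 0, 0], "claw": 0.55},
    {"delta_pos": [-0.04, 0, 0], "rot": [0, 0, 0], "claw": 0.55},
    {"delta_pos": [-0.1, 0, 0], "rot": [0, 0, 0], "claw": 0.55},
    {"delta_pos": [-0.17, 0, 0], "rot": [0, 0, 0], "claw": 0.55},
    {"delta_pos": [-0.17, 0, 0], "rot": [0, 0, 0], "claw": 0.55},
  ],
)

```text
time: 11.0
tool_pos: [0.5337, -0.12, 0.1058]
ee_rot: [-0.463, 0.535, 0.461, 0.536]
contact_force: [0.2, -0.1, -0.2]
width: 0.0474
```

```bash
python3 w.py w6; python3 a.py .5313 -.1192 .084 -8.3 0
```

```text
0.055 1838 [ 0.52884227 -0.11872961  0.05990225] 0.0648623434520709 ((531.444580078125, -119.13370513916016), (78.0948715209961, 34.55510711669922), 81.8710708618164)
0.08 3647 [ 0.52931248 -0.11833305  0.14274784] 0.15999866969789128 ((534.0253295898438, -119.033447265625), (74.72521209716797, 23.014141082763672), 81.55422973632812)
0.14 2778 [ 0.52965493 -0.11836152  0.15214557] 0.15999866969789128 ((534.0253295898438, -119.033447265625), (74.72521209716797, 23.014141082763672), 81.55422973632812)
t 11.05 pos [ 0.5334 -0.1199  0.1051] dist mm 21.2 ang 0.2 F [ 0.  -0.4 -1.2] w 0.0472
frac 1 minrows 0.51 dp [0.175, 0.019, 0.004] rot [-0.0003, -0.0003, 0.0008]
q [-0.357 -0.053  1.889 -0.     1.303 -1.782]
```

View pics/w6.png

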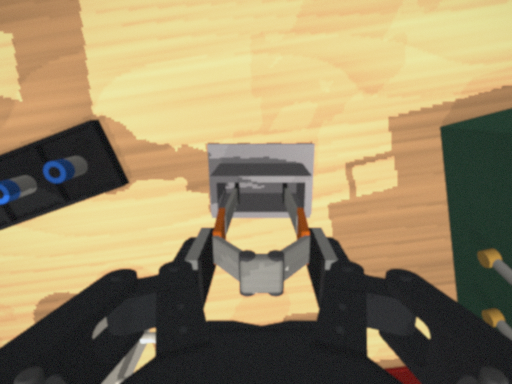

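The tongs now rise with the gripper: the bow stays at (262,270) while the holder recedes. I'll lift on slowly.

>>> send_rows(
  moves=[
    {"delta_pos": [-0.08, 0, 0], "rot": [0, 0, 0], "claw": 0.55},
    {"delta_pos": [-0.2, 0, 0], "rot": [0, 0, 0], "claw": 0.55},
    {"delta_pos": [-0.35, 0, 0], "rot": [0, 0, 0], "claw": 0.55},
    {"delta_pos": [-0.5, 0, 0], "rot": [0, 0, 0], "claw": 0.55},
    {"delta_pos": [-0.65, 0, 0], "rot": [0, 0, 0], "claw": 0.55},
    {"delta_pos": [-0.8, 0, 0], "rot": [0, 0, 0], "claw": 0.55},
    {"delta_pos": [-0.92, 0, 0], "rot": [0, 0, 0], "claw": 0.55},
    {"delta_pos": [-0.98, 0, 0], "rot": [0, 0, 0], "claw": 0.55},
    {"delta_pos": [-0.98, 0, 0], "rot": [0, 0, 0], "claw": 0.55},
  ],
)

```text
time: 11.8
tool_pos: [0.5342, -0.1201, 0.2252]
ee_rot: [-0.464, 0.534, 0.46, 0.536]
contact_force: [1.1, 0.1, -0.9]
width: 0.0476
```

```bash
python3 w.py w7; python3 a.py .44 .08 .23 6 34
```

```text
0.055 817 [ 0.53076745 -0.11938623  0.06012327] 0.0625411238974957 ((531.2476806640625, -119.15231323242188), (78.17266845703125, 34.319549560546875), 81.55484008789062)
0.08 40 [ 0.52610421 -0.11853001  0.15222841] 0.15983929612471004 ((526.1483154296875, -118.5138168334961), (45.40617752075195, 0.6854829788208008), 81.73300170898438)
0.14 40 [ 0.52610421 -0.11853001  0.15222841] 0.15983929612471004 ((526.1483154296875, -118.5138168334961), (45.40617752075195, 0.6854829788208008), 81.73300170898438)
t 11.85 pos [ 0.5335 -0.1199  0.2235] dist mm 220.8 ang 36.6 F [-0.   1.5 -1.8] w 0.0473
frac 0.646 minrows 3.42 dp [-0.039, 0.654, 0.992] rot [-0.0499, -0.0157, -0.1206]
q [-0.357 -0.149  1.775 -0.     1.511 -1.782]
```

View pics/w7.png

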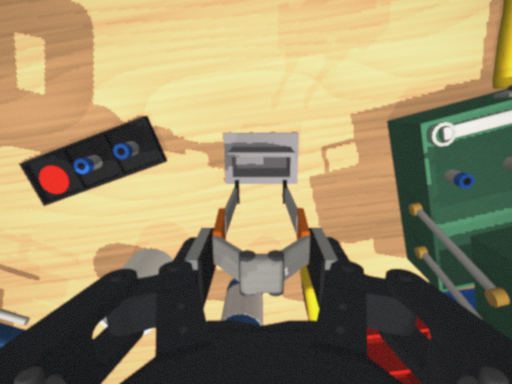

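```bash
python3 - <<'E'
from h import *
f=dict(np.load("f_w7.npz")); K=f["camera_matrix"]; d=f["range_z"]; v,u=np.mgrid[:384,:512]; M=cv2.Rodrigues(f["rvec"])[0]
P=np.stack([(u-K[0,2])/K[0,0]*d,(v-K[1,2])/K[1,1]*d,d],-1); W=(P-f["tvec"].ravel())@M
s=r.observe(); Rt=R.from_quat(s["ee_rot"]); T=Rt.inv().apply((W-np.array(s["tool_pos"])).reshape(-1,3)).reshape(W.shape)
for nm,c in [("L",slice(225,262)),("R",slice(262,300))]:
    m=np.zeros_like(d,bool); m[150:260,c]=True; m&=(d>0)&(T[...,0]>-.02)&(T[...,0]<.1)&(abs(T[...,1])<.03)
    t=T[m]; print(nm,m.sum(),"xmax",np.sort(t[:,0])[-5:].round(4))
    for a,b in [(0,.02),(.02,.04),(.04,.055),(.055,.07),(.07,.09)]:
        q=t[(t[:,0]>a)&(t[:,0]<b)]; 
        if len(q): print(a,len(q),"y",q[:,1].min().round(4),q[:,1].max().round(4),"z",q[:,2].min().round(4),q[:,2].max().round(4))
E
```

```text
L 395 xmax [0.0742 0.0771 0.0776 0.0777 0.0781]
0 110 y -0.0055 0.007 z -0.0225 -0.0193
0.02 84 y -0.0056 0.0071 z -0.0221 -0.0187
0.04 89 y -0.0062 0.0082 z -0.0215 -0.0171
0.055 23 y 0.0074 0.0081 z -0.0219 -0.0177
0.07 10 y 0.0076 0.008 z -0.0223 -0.0189
R 468 xmax [0.0757 0.0758 0.0764 0.0768 0.0778]
0 114 y -0.0054 0.007 z 0.0206 0.024
0.02 85 y -0.0054 0.0072 z 0.0199 0.0235
0.04 89 y -0.0064 0.0081 z 0.0179 0.0226
0.055 22 y 0.0076 0.0081 z 0.0182 0.0223
0.07 13 y 0.0076 0.0082 z 0.0192 0.0231
```

>>> send_rows(
  moves=[
    {"delta_pos": [0, 0.1, 0.15], "rot": [-0.008, -0.002, -0.02], "claw": 0.55},
    {"delta_pos": [-0.01, 0.2, 0.3], "rot": [-0.015, -0.005, -0.04], "claw": 0.55},
    {"delta_pos": [-0.02, 0.33, 0.5], "rot": [-0.025, -0.008, -0.06], "claw": 0.55},
    {"delta_pos": [-0.03, 0.46, 0.7], "rot": [-0.035, -0.011, -0.085], "claw": 0.55},
    {"delta_pos": [-0.04, 0.6, 0.9], "rot": [-0.045, -0.014, -0.11], "claw": 0.55},
    {"delta_pos": [-0.04, 0.66, 0.99], "rot": [-0.05, -0.016, -0.12], "claw": 0.55},
    {"delta_pos": [-0.04, 0.66, 0.99], "rot": [-0.05, -0.016, -0.12], "claw": 0.55},
  ],
)

```text
time: 12.43
tool_pos: [0.4696, 0.0113, 0.2248]
ee_rot: [-0.584, 0.387, 0.406, 0.587]
contact_force: [0.3, 0.0, -0.6]
width: 0.0476
```

```bash
python3 a.py .445 .15 .22 6 34
```

```text
t 12.43 pos [0.4696 0.0113 0.2248] dist mm 141.0 ang 13.1 F [ 0.3  0.  -0.6] w 0.0476
frac 0.856 minrows 2.89 dp [-0.009, 0.164, 0.992] rot [-0.0228, -0.0063, -0.0576]
q [-0.2   -0.675  2.19   0.103  1.259 -1.8  ]
```

>>> send_rows(
  moves=[
    {"delta_pos": [0, 0.04, 0.2], "rot": [-0.005, -0.002, -0.012], "claw": 0.55},
    {"delta_pos": [-0.005, 0.08, 0.45], "rot": [-0.01, -0.003, -0.026], "claw": 0.55},
    {"delta_pos": [-0.01, 0.12, 0.7], "rot": [-0.017, -0.005, -0.042], "claw": 0.55},
    {"delta_pos": [-0.01, 0.165, 0.99], "rot": [-0.026, -0.007, -0.066], "claw": 0.55},
    {"delta_pos": [-0.01, 0.165, 0.99], "rot": [-0.026, -0.007, -0.066], "claw": 0.55},
    {"delta_pos": [-0.01, 0.165, 0.99], "rot": [-0.026, -0.007, -0.066], "claw": 0.55},
  ],
)

```text
time: 12.93
tool_pos: [0.4471, 0.1316, 0.2186]
ee_rot: [0.64, -0.301, -0.367, -0.604]
contact_force: [-0.2, -0.5, -1.1]
width: 0.0474
```

```bash
python3 a.py .4755 .273 .175 6 34
```

```text
t 12.93 pos [0.4471 0.1316 0.2186] dist mm 150.7 ang 0.5 F [-0.2 -0.5 -1.1] w 0.0474
frac 0.865 minrows 3.13 dp [0.434, -0.087, 0.992] rot [0.0007, 0.0003, -0.0021]
q [ 0.138 -0.865  2.346 -0.02   1.076 -1.536]
```

>>> send_rows(
  moves=[
    {"delta_pos": [0.03, 0, 0.2], "rot": [0, 0, 0], "claw": 0.55},
    {"delta_pos": [0.06, -0.02, 0.45], "rot": [0, 0, 0], "claw": 0.55},
    {"delta_pos": [0.12, -0.04, 0.7], "rot": [0, 0, 0], "claw": 0.55},
    {"delta_pos": [0.2, -0.06, 0.9], "rot": [0, 0, 0], "claw": 0.55},
    {"delta_pos": [0.25, -0.07, 1], "rot": [0, 0, 0], "claw": 0.55},
    {"delta_pos": [0.25, -0.07, 1], "rot": [0, 0, 0], "claw": 0.55},
  ],
)

```text
time: 13.43
tool_pos: [0.4584, 0.2536, 0.1959]
ee_rot: [0.64, -0.303, -0.368, -0.603]
contact_force: [0.2, 0.6, -1.1]
width: 0.0472
```

```bash
python3 a.py .4755 .273 .175 6 34
```

```text
t 13.43 pos [0.4584 0.2536 0.1959] dist mm 33.3 ang 0.8 F [ 0.2  0.6 -1.1] w 0.0472
frac 1 minrows 0.8 dp [0.233, -0.038, 0.146] rot [0.001, -0.0003, -0.004]
q [ 0.483 -0.579  2.227 -0.251  0.961 -1.108]
```

>>> send_rows(
  moves=[
    {"delta_pos": [0.05, -0.02, 0.08], "rot": [0, 0, -0.002], "claw": 0.55},
    {"delta_pos": [0.15, -0.038, 0.146], "rot": [0.001, 0, -0.004], "claw": 0.55},
    {"delta_pos": [0.233, -0.038, 0.146], "rot": [0.001, 0, -0.004], "claw": 0.55},
    {"delta_pos": [0.233, -0.038, 0.146], "rot": [0.001, 0, -0.004], "claw": 0.55},
    {"delta_pos": [0.233, -0.038, 0.146], "rot": [0.001, 0, -0.004], "claw": 0.55},
  ],
)

```text
time: 13.85
tool_pos: [0.4759, 0.2712, 0.1739]
ee_rot: [0.641, -0.301, -0.364, -0.606]
contact_force: [-0.4, -0.1, -0.8]
width: 0.0473
```

```bash
cat > s.py <<'E'
from h import *
import sys
f=r.grab_frame("wrist"); cv2.imwrite(f"pics/{sys.argv[1]}.png",f["color"]); np.savez(f"f_{sys.argv[1]}.npz",**f)
s=r.observe(); Rt=R.from_quat(s["ee_rot"]); p=np.array(s["tool_pos"])
print("TCP",p.round(4),"tips end",(p+Rt.apply([.078,.001,0])).round(4),"xt",Rt.as_matrix()[:,0].round(3),"F",np.round(s["contact_force"],1))
K=f["camera_matrix"]; d=f["range_z"]; v,u=np.mgrid[:384,:512]; M=cv2.Rodrigues(f["rvec"])[0]
P=np.stack([(u-K[0,2])/K[0,0]*d,(v-K[1,2])/K[1,1]*d,d],-1); W=(P-f["tvec"].ravel())@M
hsv=cv2.cvtColor(f["color"],cv2.COLOR_BGR2HSV)
m=(hsv[...,1]>120)&(hsv[...,0]>15)&(hsv[...,0]<35)&(d>0)&(abs(W[...,0]-.577)<.03)&(abs(W[...,1]-.283)<.03)&(W[...,2]<.2)
if m.any():
    w=W[m]; print("yel",m.sum(),w.mean(0).round(4),w.min(0).round(4),w.max(0).round(4)); c,rad=cv2.minEnclosingCircle(w[:,:2].astype(np.float32)*1000); print("circle",c,rad)
    print("in tool",Rt.inv().apply(np.array([c[0]/1000,c[1]/1000,.022])-p).round(4))
for n in ["socket","socket_center"]:
    print(n,[(round(q["conf"],2),np.round(cam2w(f,q["xyz"]),4).tolist()) for q in r.spot_point("wrist",n)][:3])
E
python3 s.py w8
```

```text
TCP [0.4761 0.2716 0.1748] tips end [0.5186 0.2758 0.1096] xt [ 0.556  0.056 -0.83 ] F [-0.1 -0.6 -1.7]
yel 215 [0.5754 0.2846 0.0342] [0.5683 0.2761 0.025 ] [0.5881 0.2937 0.0378]
circle (578.456787109375, 285.6163330078125) 10.139338493347168
in tool [ 0.1845 -0.0003  0.0037]
socket [(0.96, [0.5786, 0.2879, 0.0096]), (0.38, [0.7361, -0.0657, -0.0047])]
socket_center [(0.7, [0.5815, 0.2844, 0.0226]), (0.66, [0.5887, 0.215, 0.0075])]
```

View pics/w8.png

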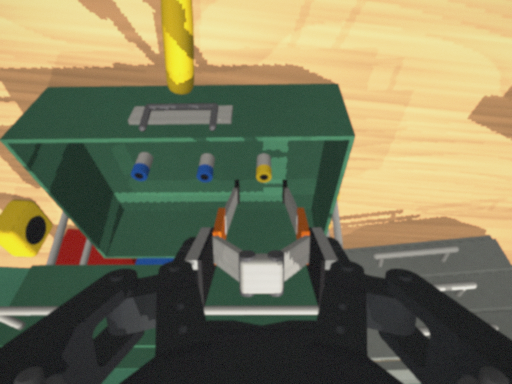

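The yellow socket at (264,170) lines up with the tips' mid-line, with the tips at (238,185) and (286,185). I'll move in along the tool axis and check part way.

>>> send_rows(
  moves=[
    {"delta_pos": [0.05, -0.01, 0.03], "rot": [0, 0, 0], "claw": 0.55},
    {"delta_pos": [0.15, -0.01, 0.03], "rot": [0, 0, 0], "claw": 0.55},
    {"delta_pos": [0.3, -0.01, 0.03], "rot": [0, 0, 0], "claw": 0.55},
    {"delta_pos": [0.45, -0.01, 0.03], "rot": [0, 0, 0], "claw": 0.55},
    {"delta_pos": [0.58, -0.01, 0.03], "rot": [0, 0, 0], "claw": 0.55},
    {"delta_pos": [0.62, -0.01, 0.03], "rot": [0, 0, 0], "claw": 0.55},
    {"delta_pos": [0.62, -0.01, 0.03], "rot": [0, 0, 0], "claw": 0.55},
  ],
)

```text
time: 14.58
tool_pos: [0.5178, 0.2797, 0.1133]
ee_rot: [0.641, -0.3, -0.364, -0.606]
contact_force: [0.0, 0.2, -1.1]
width: 0.0471
```

```bash
python3 s.py w9; python3 a.py .54 .281 .08 6 34
```

```text
TCP [0.518  0.2801 0.1145] tips end [0.5606 0.2844 0.0493] xt [ 0.556  0.057 -0.829] F [-0.7  0.9 -0.8]
yel 334 [0.5751 0.2847 0.0338] [0.5686 0.276  0.0244] [0.5878 0.2941 0.0381]
circle (578.4898681640625, 285.42822265625) 9.90394401550293
in tool [ 0.1106  0.0014 -0.0008]
socket [(0.71, [0.5803, 0.2863, 0.0048])]
socket_center [(0.93, [0.5775, 0.2845, 0.0213])]
t 14.73 pos [0.5185 0.2806 0.1161] dist mm 42.0 ang 0.2 F [ 0.2  0.6 -1. ] w 0.0476
frac 1 minrows 1.01 dp [0.349, 0.021, -0.015] rot [-0.0004, -0.0003, 0.0008]
q [ 0.477 -0.293  2.172 -0.314  0.724 -1.018]
```

View pics/w9.png

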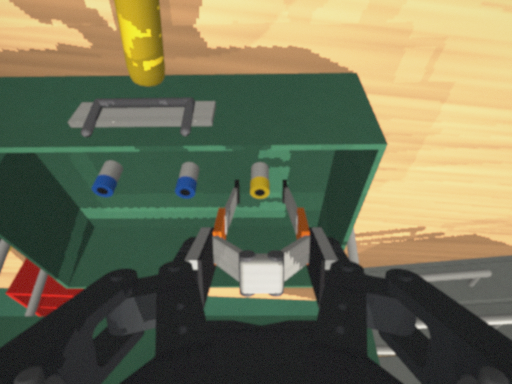

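>>> send_rows(
  moves=[
    {"delta_pos": [0.05, 0, -0.005], "rot": [0, 0, 0], "claw": 0.55},
    {"delta_pos": [0.12, 0, -0.005], "rot": [0, 0, 0], "claw": 0.55},
    {"delta_pos": [0.2, 0, -0.005], "rot": [0, 0, 0], "claw": 0.55},
    {"delta_pos": [0.28, 0, -0.005], "rot": [0, 0, 0], "claw": 0.55},
    {"delta_pos": [0.33, 0, -0.005], "rot": [0, 0, 0], "claw": 0.55},
    {"delta_pos": [0.345, 0, -0.005], "rot": [0, 0, 0], "claw": 0.55},
    {"delta_pos": [0.345, 0, -0.005], "rot": [0, 0, 0], "claw": 0.55},
  ],
)

```text
time: 15.32
tool_pos: [0.5415, 0.2822, 0.081]
ee_rot: [0.641, -0.299, -0.363, -0.607]
contact_force: [-0.1, 0.4, -0.3]
width: 0.0472
```

```bash
python3 s.py w10; python3 a.py .54 .281 .08 6 34
```

```text
TCP [0.5416 0.2823 0.0816] tips end [0.5843 0.2867 0.0165] xt [ 0.558  0.058 -0.828] F [-0.1  0.1 -0.7]
yel 448 [0.5749 0.2848 0.0337] [0.5689 0.2759 0.0245] [0.5884 0.2946 0.0381]
circle (578.5994262695312, 285.10308837890625) 9.998761177062988
in tool [ 0.0701  0.0028 -0.001 ]
socket [(0.76, [0.5794, 0.2852, 0.0041])]
socket_center []
t 15.47 pos [0.5418 0.2826 0.0824] dist mm 3.4 ang 0.2 F [ 0.6  0.4 -1.9] w 0.0473
frac 1 minrows 0.08 dp [0.007, 0.025, -0.011] rot [-0.0004, -0.0002, 0.001]
q [ 0.457 -0.184  2.146 -0.332  0.639 -1.005]
```

View pics/w10.png

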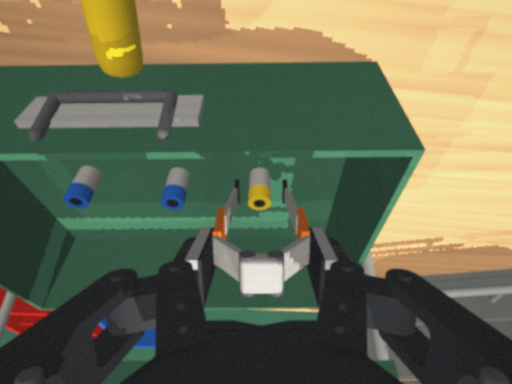

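>>> send_rows(
  moves=[
    {"delta_pos": [0.005, 0.013, -0.005], "rot": [0, 0, 0], "claw": 0.55},
    {"delta_pos": [0.005, 0.013, -0.005], "rot": [0, 0, 0], "claw": 0.53},
    {"delta_pos": [0.005, 0.013, -0.005], "rot": [0, 0, 0], "claw": 0.51},
    {"delta_pos": [0.005, 0.013, -0.005], "rot": [0, 0, 0], "claw": 0.5},
    {"delta_pos": [0.005, 0.013, -0.005], "rot": [0, 0, 0], "claw": 0.49},
    {"delta_pos": [0.005, 0.013, -0.005], "rot": [0, 0, 0], "claw": 0.49},
    {"delta_pos": [0.005, 0.013, -0.005], "rot": [0, 0, 0], "claw": 0.49},
  ],
)

```text
time: 16.05
tool_pos: [0.5411, 0.2819, 0.0812]
ee_rot: [0.641, -0.298, -0.363, -0.607]
contact_force: [-0.9, 0.5, 0.6]
width: 0.0427
```

```bash
cat > g.py <<'E'
from h import *
import sys
f=r.grab_frame("wrist"); c=f["color"]; cv2.imwrite(f"pics/{sys.argv[1]}.png",cv2.resize(c[130:300,160:360],None,fx=4,fy=4,interpolation=cv2.INTER_CUBIC)[:600]); np.savez(f"f_{sys.argv[1]}.npz",**f)
ws=[]
s=r.observe(); print("t",s["time"],"w",s["width"],"F",np.round(s["contact_force"],1),"tau",np.round(s["ft_torque"],2),"p",np.round(s["tool_pos"],4))
K=f["camera_matrix"]; d=f["range_z"]; v,u=np.mgrid[:384,:512]; M=cv2.Rodrigues(f["rvec"])[0]
P=np.stack([(u-K[0,2])/K[0,0]*d,(v-K[1,2])/K[1,1]*d,d],-1); W=(P-f["tvec"].ravel())@M
Rt=R.from_quat(s["ee_rot"]); T=Rt.inv().apply((W-np.array(s["tool_pos"])).reshape(-1,3)).reshape(W.shape)
hsv=cv2.cvtColor(c,cv2.COLOR_BGR2HSV)
dark=(c.max(-1)<60)&(d>0)&(T[...,0]>.045)&(T[...,0]<.085)&(abs(T[...,1])<.012)&(abs(T[...,2])<.03)
for nm,q in [("tipL",T[...,2]<0),("tipR",T[...,2]>0)]:
    t=T[dark&q]
    if len(t): print(nm,len(t),"z",np.percentile(t[:,2],[5,50,95]).round(4),"xmax",t[:,0].max().round(4))
org=(hsv[...,0]>5)&(hsv[...,0]<16)&(hsv[...,1]>150)&(d>0)&(abs(T[...,2])<.035)&(abs(T[...,0])<.04)&(abs(T[...,1])<.03)
for nm,q in [("plL",T[...,2]<0),("plR",T[...,2]>0)]:
    t=T[org&q]
    if len(t): print(nm,len(t),"z",np.percentile(t[:,2],[2,50,98]).round(4),"x",t[:,0].min().round(4),t[:,0].max().round(4))
E
python3 g.py w11
```

```text
t 16.1 w 0.04260559981351151 F [-1.6 -1.1  1.1] tau [-0.07  0.34 -0.09] p [0.5411 0.2819 0.0812]
tipL 59 z [-0.0118 -0.0093 -0.0006] xmax 0.0752
tipR 60 z [0.0003 0.0105 0.0123] xmax 0.0741
plL 290 z [-0.0205 -0.0177 -0.0171] x -0.0398 -0.0034
plR 299 z [0.0185 0.0196 0.0224] x -0.0398 -0.0036
```

View pics/w11.png

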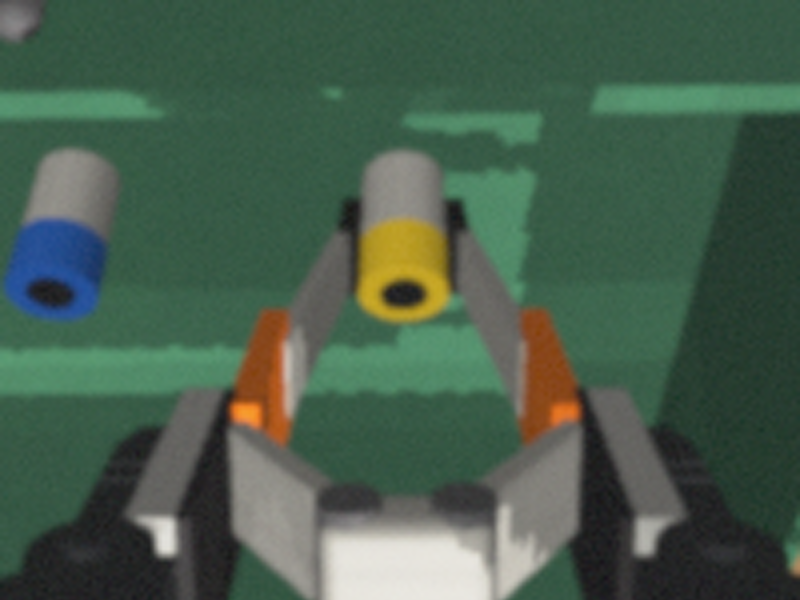

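>>> send_rows(
  moves=[
    {"delta_pos": [0, 0, 0], "rot": [0, 0, 0], "claw": 0.48},
    {"delta_pos": [0, 0, 0], "rot": [0, 0, 0], "claw": 0.475},
    {"delta_pos": [0, 0, 0], "rot": [0, 0, 0], "claw": 0.475},
    {"delta_pos": [0, 0, 0], "rot": [0, 0, 0], "claw": 0.475},
  ],
)

```text
time: 16.43
tool_pos: [0.5412, 0.2819, 0.0814]
ee_rot: [0.641, -0.298, -0.363, -0.607]
contact_force: [-0.8, -0.7, 2.1]
width: 0.0419
```

```bash
python3 g.py w12
```

```text
t 16.4833 w 0.04184933445062544 F [-1.4 -0.9  1.5] tau [-0.14  0.36 -0.09] p [0.5412 0.2819 0.0814]
tipL 61 z [-0.0118 -0.0094 -0.0006] xmax 0.0781
tipR 60 z [0.0002 0.0105 0.0123] xmax 0.0738
plL 287 z [-0.0204 -0.0176 -0.0171] x -0.0384 -0.003
plR 292 z [0.0184 0.0195 0.0223] x -0.0392 -0.0039
```

View pics/w12.png

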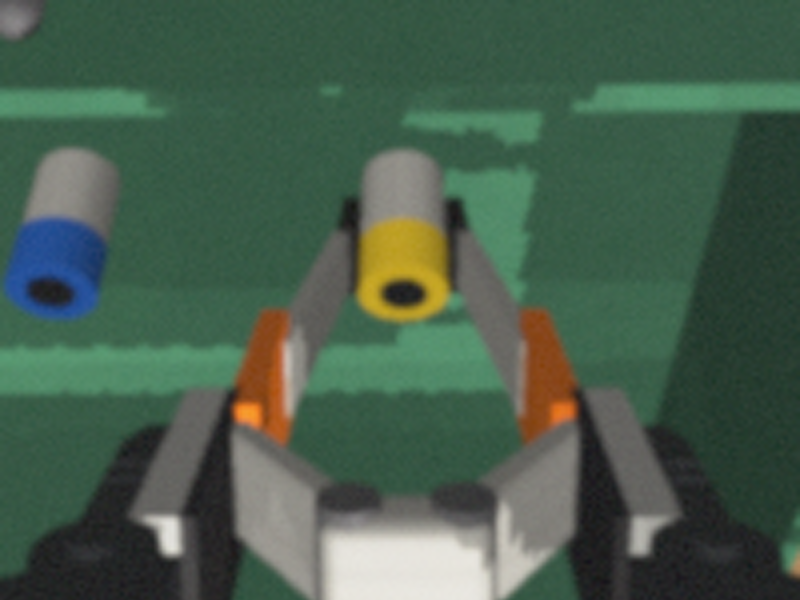

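The tips sit evenly on both sides of the yellow socket at (400,240), and the width lags the command by 1.35 mm, which I estimate as roughly 34 N. I'll add a touch more and lift slowly.

>>> send_rows(
  moves=[
    {"delta_pos": [0, 0, 0], "rot": [0, 0, 0], "claw": 0.472},
    {"delta_pos": [0, 0, 0], "rot": [0, 0, 0], "claw": 0.472},
    {"delta_pos": [-0.02, 0, 0], "rot": [0, 0, 0], "claw": 0.472},
    {"delta_pos": [-0.05, 0, 0], "rot": [0, 0, 0], "claw": 0.472},
    {"delta_pos": [-0.1, 0, 0], "rot": [0, 0, 0], "claw": 0.472},
    {"delta_pos": [-0.16, 0, 0], "rot": [0, 0, 0], "claw": 0.472},
    {"delta_pos": [-0.2, 0, 0], "rot": [0, 0, 0], "claw": 0.472},
    {"delta_pos": [-0.2, 0, 0], "rot": [0, 0, 0], "claw": 0.472},
  ],
)

```text
time: 17.15
tool_pos: [0.5279, 0.281, 0.1031]
ee_rot: [0.641, -0.297, -0.362, -0.608]
contact_force: [0.9, -0.1, -1.3]
width: 0.0418
```

```bash
python3 g.py w13
```

```text
t 17.2 w 0.04173610793434352 F [-0.8 -0.3 -1.8] tau [0.01 0.45 0.04] p [0.5279 0.2809 0.1025]
tipL 61 z [-0.0117 -0.0093 -0.0005] xmax 0.0771
tipR 63 z [0.0004 0.0106 0.0124] xmax 0.0739
plL 278 z [-0.0203 -0.0176 -0.017 ] x -0.0397 -0.0039
plR 294 z [0.0185 0.0195 0.0224] x -0.0399 -0.0028
```

View pics/w13.png

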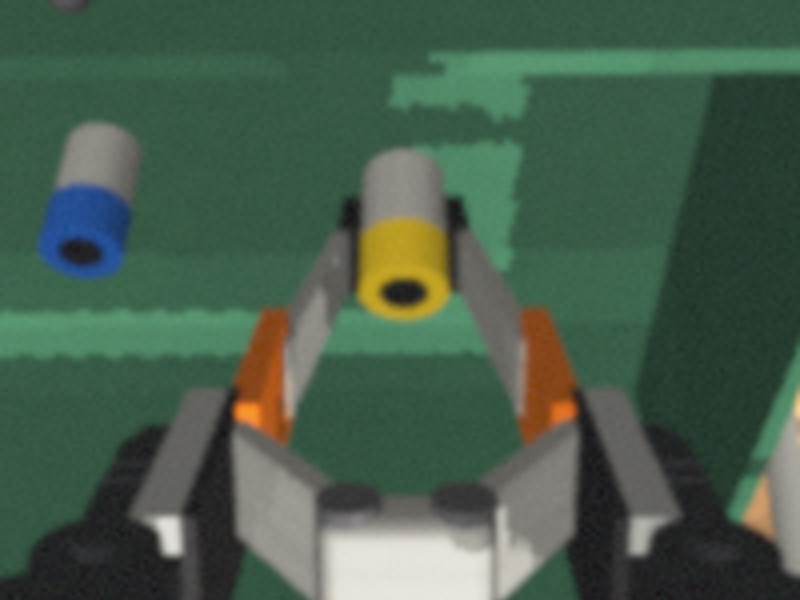

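The socket rose with the tongs and kept the same attitude (yellow rim at (400,290)). I'll continue backing out.

>>> send_rows(
  moves=[
    {"delta_pos": [-0.06, 0, 0], "rot": [0, 0, 0], "claw": 0.472},
    {"delta_pos": [-0.16, 0, 0], "rot": [0, 0, 0], "claw": 0.472},
    {"delta_pos": [-0.28, 0, 0], "rot": [0, 0, 0], "claw": 0.472},
    {"delta_pos": [-0.42, 0, 0], "rot": [0, 0, 0], "claw": 0.472},
    {"delta_pos": [-0.56, 0, 0], "rot": [0, 0, 0], "claw": 0.472},
    {"delta_pos": [-0.7, 0, 0], "rot": [0, 0, 0], "claw": 0.472},
    {"delta_pos": [-0.84, 0, 0], "rot": [0, 0, 0], "claw": 0.472},
    {"delta_pos": [-0.94, 0, 0], "rot": [0, 0, 0], "claw": 0.472},
    {"delta_pos": [-1, 0, 0], "rot": [0, 0, 0], "claw": 0.472},
    {"delta_pos": [-1, 0, 0], "rot": [0, 0, 0], "claw": 0.472},
  ],
)

```text
time: 18.03
tool_pos: [0.4608, 0.2743, 0.204]
ee_rot: [0.641, -0.296, -0.362, -0.609]
contact_force: [-0.3, 0.5, -0.4]
width: 0.0418
```

```bash
python3 g.py w14; python3 a.py .455 .14 .24 0 34
```

```text
t 18.0833 w 0.040996361096048047 F [ 0.5  0.4 -1.4] tau [-0.05  0.38 -0.01] p [0.4607 0.274  0.2026]
tipL 43 z [-0.0113 -0.0092 -0.0003] xmax 0.0765
tipR 58 z [0.0006 0.0109 0.0126] xmax 0.0727
plL 297 z [-0.0203 -0.0174 -0.0168] x -0.0399 -0.0035
plR 294 z [0.0187 0.0198 0.0226] x -0.0397 -0.0026
t 18.08 pos [0.4607 0.274  0.2026] dist mm 139.3 ang 6.0 F [ 0.5  0.4 -1.4] w 0.041
frac 0.897 minrows 3.0 dp [-0.315, -0.038, -0.992] rot [0.0243, 0.0171, 0.0021]
q [ 0.531 -0.547  2.202 -0.291  0.949 -1.038]
```

View pics/w14.png

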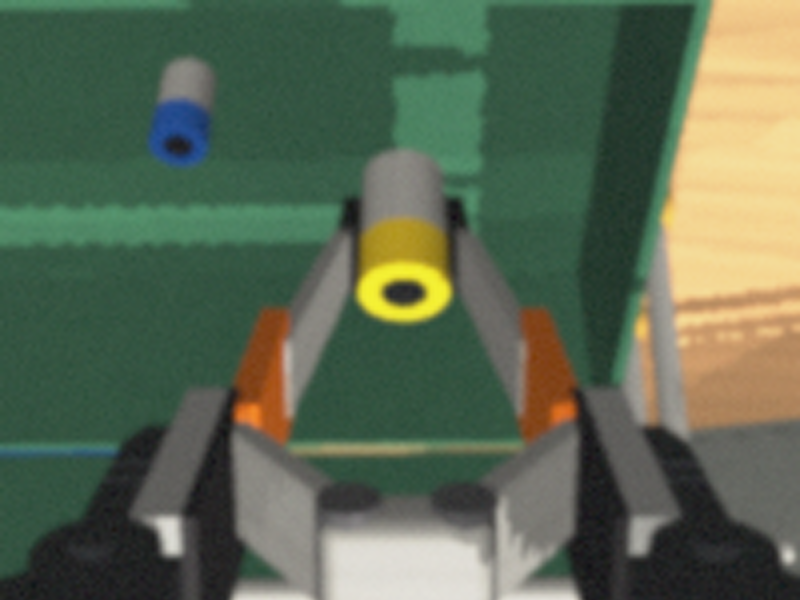

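The socket is still held squarely over the box, with its bright rim at (403,290). Heading towards the organiser at height, keeping x around 0.48–0.50.

```bash
python3 a.py .485 .14 .215 2 34
```

```text
t 18.08 pos [0.4607 0.274  0.2026] dist mm 136.8 ang 4.0 F [ 0.5  0.4 -1.4] w 0.041
frac 0.876 minrows 2.87 dp [-0.034, -0.114, -0.992] rot [0.0157, 0.0113, 0.002]
q [ 0.531 -0.547  2.202 -0.291  0.949 -1.038]
```

>>> send_rows(
  moves=[
    {"delta_pos": [-0.02, -0.01, -0.1], "rot": [0.002, 0.001, 0], "claw": 0.472},
    {"delta_pos": [-0.04, -0.03, -0.25], "rot": [0.004, 0.003, 0], "claw": 0.472},
    {"delta_pos": [-0.04, -0.05, -0.45], "rot": [0.007, 0.005, 0.001], "claw": 0.472},
    {"delta_pos": [-0.04, -0.08, -0.65], "rot": [0.01, 0.007, 0.001], "claw": 0.472},
    {"delta_pos": [-0.04, -0.1, -0.84], "rot": [0.013, 0.009, 0.002], "claw": 0.472},
    {"delta_pos": [-0.04, -0.114, -1], "rot": [0.016, 0.011, 0.002], "claw": 0.472},
    {"delta_pos": [-0.04, -0.114, -1], "rot": [0.016, 0.011, 0.002], "claw": 0.472},
  ],
)

```text
time: 18.67
tool_pos: [0.4821, 0.1526, 0.213]
ee_rot: [0.63, -0.32, -0.344, -0.618]
contact_force: [0.3, 0.6, -1.0]
width: 0.0416
```

```bash
python3 a.py .495 .02 .215 -4 34
```

```text
t 18.67 pos [0.4821 0.1526 0.213 ] dist mm 133.2 ang 6.2 F [ 0.3  0.6 -1. ] w 0.0416
frac 0.895 minrows 2.86 dp [0.02, -0.057, -0.992] rot [0.0255, 0.0173, -0.0001]
q [ 0.221 -0.699  2.272 -0.122  0.987 -1.351]
```

>>> send_rows(
  moves=[
    {"delta_pos": [0, -0.01, -0.12], "rot": [0.003, 0.002, 0], "claw": 0.472},
    {"delta_pos": [0, -0.02, -0.3], "rot": [0.008, 0.005, 0], "claw": 0.472},
    {"delta_pos": [0, -0.03, -0.5], "rot": [0.013, 0.009, 0], "claw": 0.472},
    {"delta_pos": [0, -0.04, -0.72], "rot": [0.018, 0.012, 0], "claw": 0.472},
    {"delta_pos": [0, -0.057, -0.9], "rot": [0.023, 0.015, 0], "claw": 0.472},
    {"delta_pos": [0, -0.057, -1], "rot": [0.026, 0.017, 0], "claw": 0.472},
    {"delta_pos": [0, -0.057, -1], "rot": [0.026, 0.017, 0], "claw": 0.472},
  ],
)

```text
time: 19.25
tool_pos: [0.4923, 0.0311, 0.2156]
ee_rot: [-0.613, 0.352, 0.313, 0.634]
contact_force: [0.2, 0.1, -1.6]
width: 0.0417
```

```bash
python3 a.py .495 -.10 .215 -8 34
```

```text
t 19.25 pos [0.4923 0.0311 0.2156] dist mm 131.1 ang 4.4 F [ 0.2  0.1 -1.6] w 0.0417
frac 0.911 minrows 2.86 dp [0.049, -0.067, -0.992] rot [0.0183, 0.0127, -0.0007]
q [-0.102 -0.772  2.306  0.027  1.017 -1.617]
```

>>> send_rows(
  moves=[
    {"delta_pos": [0, -0.01, -0.12], "rot": [0.003, 0.002, 0], "claw": 0.472},
    {"delta_pos": [0, -0.02, -0.3], "rot": [0.006, 0.004, 0], "claw": 0.472},
    {"delta_pos": [0, -0.03, -0.5], "rot": [0.01, 0.007, 0], "claw": 0.472},
    {"delta_pos": [0, -0.05, -0.72], "rot": [0.014, 0.01, 0], "claw": 0.472},
    {"delta_pos": [0, -0.067, -0.9], "rot": [0.018, 0.013, 0], "claw": 0.472},
    {"delta_pos": [0, -0.067, -1], "rot": [0.018, 0.013, 0], "claw": 0.472},
    {"delta_pos": [0, -0.067, -1], "rot": [0.018, 0.013, 0], "claw": 0.472},
  ],
)

```text
time: 19.83
tool_pos: [0.4913, -0.0902, 0.219]
ee_rot: [-0.6, 0.375, 0.29, 0.644]
contact_force: [-0.1, 0.7, -1.7]
width: 0.0415
```

```bash
python3 a.py .49 -.22 .215 -10 34
```

```text
t 19.83 pos [ 0.4913 -0.0902  0.219 ] dist mm 129.8 ang 2.3 F [-0.1  0.7 -1.7] w 0.0415
frac 0.924 minrows 2.88 dp [0.096, -0.086, -0.992] rot [0.0099, 0.0063, -0.0012]
q [-0.432 -0.755  2.291  0.189  1.044 -1.917]
```

>>> send_rows(
  moves=[
    {"delta_pos": [0, -0.01, -0.12], "rot": [0.001, 0.001, 0], "claw": 0.472},
    {"delta_pos": [0.02, -0.03, -0.3], "rot": [0.003, 0.002, 0], "claw": 0.472},
    {"delta_pos": [0.04, -0.05, -0.5], "rot": [0.005, 0.003, 0], "claw": 0.472},
    {"delta_pos": [0.04, -0.07, -0.72], "rot": [0.008, 0.005, 0], "claw": 0.472},
    {"delta_pos": [0.04, -0.086, -0.9], "rot": [0.01, 0.006, -0.001], "claw": 0.472},
    {"delta_pos": [0.04, -0.086, -1], "rot": [0.01, 0.006, -0.001], "claw": 0.472},
    {"delta_pos": [0.04, -0.086, -1], "rot": [0.01, 0.006, -0.001], "claw": 0.472},
  ],
)

```text
time: 20.42
tool_pos: [0.4863, -0.2114, 0.22]
ee_rot: [-0.592, 0.385, 0.278, 0.651]
contact_force: [0.5, 0.4, -0.7]
width: 0.0418
```

```bash
python3 a.py .485 -.34 .2 -10 34
```

```text
t 20.42 pos [ 0.4863 -0.2114  0.22  ] dist mm 130.2 ang 0.2 F [ 0.5  0.4 -0.7] w 0.0418
frac 0.937 minrows 2.93 dp [0.22, -0.049, -0.992] rot [0.0001, 0.0006, -0.0008]
q [-0.725 -0.623  2.216  0.343  1.056 -2.217]
```

>>> send_rows(
  moves=[
    {"delta_pos": [0.02, -0.01, -0.12], "rot": [0, 0, 0], "claw": 0.472},
    {"delta_pos": [0.05, -0.02, -0.3], "rot": [0, 0, 0], "claw": 0.472},
    {"delta_pos": [0.1, -0.03, -0.5], "rot": [0, 0, 0], "claw": 0.472},
    {"delta_pos": [0.14, -0.04, -0.72], "rot": [0, 0, 0], "claw": 0.472},
    {"delta_pos": [0.18, -0.05, -0.9], "rot": [0, 0, 0], "claw": 0.472},
    {"delta_pos": [0.18, -0.05, -1], "rot": [0, 0, 0], "claw": 0.472},
    {"delta_pos": [0.18, -0.05, -1], "rot": [0, 0, 0], "claw": 0.472},
  ],
)

```text
time: 21.0
tool_pos: [0.4826, -0.3327, 0.2045]
ee_rot: [-0.592, 0.386, 0.278, 0.651]
contact_force: [0.4, -0.4, -0.8]
width: 0.0413
```

```bash
python3 a.py .485 -.396 .15 -10 34
```

```text
t 21.0 pos [ 0.4826 -0.3327  0.2045] dist mm 83.6 ang 0.3 F [ 0.4 -0.4 -0.8] w 0.0413
frac 1 minrows 2.0 dp [0.438, 0.16, -0.517] rot [-0.0002, 0.0009, -0.0013]
q [-0.939 -0.388  2.088  0.464  1.044 -2.49 ]
```

>>> send_rows(
  moves=[
    {"delta_pos": [0.08, 0.03, -0.1], "rot": [0, 0, 0], "claw": 0.472},
    {"delta_pos": [0.18, 0.07, -0.24], "rot": [0, 0, -0.001], "claw": 0.472},
    {"delta_pos": [0.28, 0.12, -0.4], "rot": [0, 0.001, -0.001], "claw": 0.472},
    {"delta_pos": [0.36, 0.16, -0.5], "rot": [0, 0.001, -0.001], "claw": 0.472},
    {"delta_pos": [0.4, 0.18, -0.54], "rot": [0, 0.001, -0.001], "claw": 0.472},
    {"delta_pos": [0.4, 0.18, -0.54], "rot": [0, 0.001, -0.001], "claw": 0.472},
  ],
)

```text
time: 21.5
tool_pos: [0.48, -0.3963, 0.1506]
ee_rot: [-0.592, 0.386, 0.278, 0.651]
contact_force: [0.9, 1.1, -1.8]
width: 0.0418
```

```bash
cat > pl.py <<'E'
from h import *
import sys
f=r.grab_frame("wrist"); cv2.imwrite(f"pics/{sys.argv[1]}.png",f["color"]); np.savez(f"f_{sys.argv[1]}.npz",**f)
s=r.observe(); Rt=R.from_quat(s["ee_rot"]); p=np.array(s["tool_pos"])
xt=Rt.as_matrix()[:,0]; C=p+Rt.apply([.0703,.002,0])
print("TCP",p.round(4),"tilt",np.degrees(np.arccos(-xt[2])).round(2),"C",C.round(4),"F",np.round(s["contact_force"],1),"w",round(s["width"],4))
K=f["camera_matrix"]; d=f["range_z"]; v,u=np.mgrid[:384,:512]; M=cv2.Rodrigues(f["rvec"])[0]
P=np.stack([(u-K[0,2])/K[0,0]*d,(v-K[1,2])/K[1,1]*d,d],-1); W=(P-f["tvec"].ravel())@M
hsv=cv2.cvtColor(f["color"],cv2.COLOR_BGR2HSV)
m=(hsv[...,1]>120)&(hsv[...,0]>18)&(hsv[...,0]<35)&(d>0)&(np.linalg.norm(W-C,axis=-1)<.03)
if m.any():
    w=W[m]; print("yel",m.sum(),w.mean(0).round(4),w.min(0).round(4),w.max(0).round(4))
    top=w[w[:,2]>w[:,2].max()-.006]; A=np.c_[top[:,:2],np.ones(len(top))]
    br=m&(hsv[...,2]>200); t=W[br]
    if len(t)>20:
        cc=t.mean(0); n=np.linalg.svd(t-cc)[2][2]; n*=np.sign(n[2]); c,rad=cv2.minEnclosingCircle(t[:,:2].astype(np.float32)*1000); print("rim",len(t),cc.round(4),"n",n.round(3),"circ",np.round(c,1),round(rad,1), "z",t[:,2].min().round(4),t[:,2].max().round(4))
m=(hsv[...,1]>150)&((hsv[...,0]<8)|(hsv[...,0]>172))&(d>0)&(W[...,2]<.012)&(W[...,2]>0)&(abs(W[...,0]-.517)<.05)&(abs(W[...,1]+.407)<.05)
if m.any():
    w=W[m]; c,rad=cv2.minEnclosingCircle(w[:,:2].astype(np.float32)*1000); print("pad",m.sum(),w.mean(0).round(4),"circ",np.round(c,1),round(rad,1))
for n in ["socket","pad_top"]:
    print(n,[(round(q["conf"],2),np.round(cam2w(f,q["xyz"]),4).tolist()) for q in r.spot_point("wrist",n)][:3])
E
python3 pl.py w15
```

```text
TCP [ 0.4804 -0.3963  0.1518] tilt 33.88 C [ 0.5174 -0.4027  0.0923] F [-0.6  1.3 -0.6] w 0.0415
yel 468 [ 0.513  -0.4013  0.1025] [ 0.5065 -0.4116  0.0932] [ 0.5265 -0.391   0.1081]
rim 181 [ 0.5161 -0.4019  0.1055] n [ 0.016 -0.005  1.   ] circ [ 517.2 -402.5] 9.9 z 0.1042 0.1071
pad 1018 [ 0.5176 -0.4055  0.0068] circ [ 520.  -405.6] 22.5
socket [(0.97, [0.5188, -0.3995, 0.0723])]
pad_top [(0.56, [0.5183, -0.4079, 0.0065])]
```

View pics/w15.png

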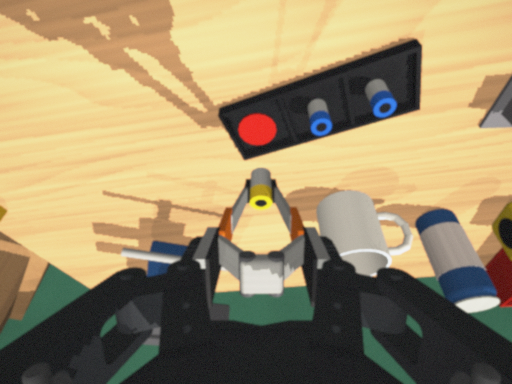

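The wrist view shows the socket upright in the tips at (261,190), with its rim normal within about 1° of vertical, and the red pad at (257,130). Now I'll lower it vertically.

```bash
python3 - <<'E'
from h import *
s=r.observe(); Rt=R.from_quat(s["ee_rot"]); print(s["time"],s["tool_pos"])
for w in [(.0003,-.0035,0),(.0003,-.0035,-.03),(.0003,-.0035,-.058),(0,0,-.001)]: print((Rt.inv().apply(w)/.12).round(4))
E
```

```text
21.65 [ 0.48073496 -0.39688995  0.15332159]
[ 0.0042 -0.0062 -0.0283]
[ 0.2115  0.1335 -0.0283]
[ 0.405   0.264  -0.0282]
[0.0069 0.0047 0.    ]
```

>>> send_rows(
  moves=[
    {"delta_pos": [0.03, 0.01, -0.028], "rot": [0, 0, 0], "claw": 0.472},
    {"delta_pos": [0.1, 0.06, -0.028], "rot": [0, 0, 0], "claw": 0.472},
    {"delta_pos": [0.18, 0.113, -0.028], "rot": [0, 0, 0], "claw": 0.472},
    {"delta_pos": [0.26, 0.167, -0.028], "rot": [0, 0, 0], "claw": 0.472},
    {"delta_pos": [0.33, 0.213, -0.028], "rot": [0, 0, 0], "claw": 0.472},
    {"delta_pos": [0.37, 0.24, -0.028], "rot": [0, 0, 0], "claw": 0.472},
    {"delta_pos": [0.384, 0.25, -0.028], "rot": [0, 0, 0], "claw": 0.472},
    {"delta_pos": [0.384, 0.25, -0.028], "rot": [0, 0, 0], "claw": 0.472},
  ],
)

```text
time: 22.32
tool_pos: [0.4806, -0.3998, 0.0969]
ee_rot: [-0.592, 0.385, 0.277, 0.651]
contact_force: [0.2, -0.5, -2.2]
width: 0.0417
```

```bash
python3 pl.py w16
```

```text
TCP [ 0.481  -0.4003  0.0979] tilt 33.97 C [ 0.518  -0.4068  0.0385] F [-0.2  0.3 -1.1] w 0.0415
yel 476 [ 0.5137 -0.4047  0.0488] [ 0.5072 -0.415   0.0392] [ 0.5271 -0.3942  0.0547]
rim 183 [ 0.5169 -0.4054  0.0518] n [0.019 0.    1.   ] circ [ 518.  -405.3] 9.8 z 0.0506 0.0542
pad 930 [ 0.514  -0.4048  0.0069] circ [ 519.9 -406.6] 22.4
socket [(0.72, [0.5154, -0.4028, 0.0194])]
pad_top [(0.8, [0.5189, -0.4103, 0.0071])]
```

View pics/w16.png

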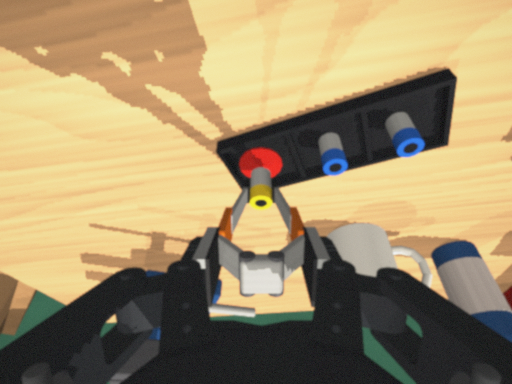

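>>> send_rows(
  moves=[
    {"delta_pos": [0.014, 0.009, 0], "rot": [0, 0, 0], "claw": 0.472},
    {"delta_pos": [0.028, 0.019, 0], "rot": [0, 0, 0], "claw": 0.472},
    {"delta_pos": [0.042, 0.028, 0], "rot": [0, 0, 0], "claw": 0.472},
    {"delta_pos": [0.055, 0.038, 0], "rot": [0, 0, 0], "claw": 0.472},
    {"delta_pos": [0.066, 0.045, 0], "rot": [0, 0, 0], "claw": 0.472},
    {"delta_pos": [0.066, 0.045, 0], "rot": [0, 0, 0], "claw": 0.472},
    {"delta_pos": [0.066, 0.045, 0], "rot": [0, 0, 0], "claw": 0.472},
  ],
)

```text
time: 23.05
tool_pos: [0.4812, -0.4007, 0.0892]
ee_rot: [-0.593, 0.385, 0.276, 0.651]
contact_force: [-0.3, 0.1, -1.3]
width: 0.0415
```

```bash
python3 pl.py w17
```

```text
TCP [ 0.4813 -0.4009  0.0895] tilt 34.04 C [ 0.5184 -0.4074  0.0301] F [-0.4  0.7 -1.3] w 0.0413
yel 474 [ 0.5143 -0.4059  0.0412] [ 0.5077 -0.4159  0.0316] [ 0.5278 -0.3953  0.047 ]
rim 183 [ 0.5174 -0.4064  0.0443] n [ 0.017 -0.004  1.   ] circ [ 518.6 -406.3] 9.9 z 0.0432 0.047
pad 809 [ 0.5124 -0.4042  0.0069] circ [ 519.7 -405.7] 22.0
socket [(0.72, [0.5232, -0.4107, 0.0246]), (0.57, [0.5191, -0.4041, 0.0147])]
pad_top [(0.68, [0.5192, -0.4079, 0.0066])]
```

>>> send_rows(
  moves=[
    {"delta_pos": [0.007, 0.005, 0], "rot": [0, 0, 0], "claw": 0.472},
    {"delta_pos": [0.014, 0.009, 0], "rot": [0, 0, 0], "claw": 0.472},
    {"delta_pos": [0.021, 0.014, 0], "rot": [0, 0, 0], "claw": 0.472},
    {"delta_pos": [0.028, 0.019, 0], "rot": [0, 0, 0], "claw": 0.472},
    {"delta_pos": [0.032, 0.022, 0], "rot": [0, 0, 0], "claw": 0.472},
    {"delta_pos": [0.032, 0.022, 0], "rot": [0, 0, 0], "claw": 0.472},
  ],
)

```text
time: 23.7
tool_pos: [0.4812, -0.4009, 0.0848]
ee_rot: [-0.593, 0.385, 0.276, 0.651]
contact_force: [0.2, 0.7, -1.4]
width: 0.0417
```

```bash
python3 pl.py w18
```

```text
TCP [ 0.4812 -0.4009  0.0849] tilt 34.04 C [ 0.5184 -0.4075  0.0255] F [ 0.6  0.2 -1.1] w 0.0415
yel 474 [ 0.5144 -0.406   0.0368] [ 0.5076 -0.4162  0.0271] [ 0.5275 -0.3954  0.0431]
rim 182 [ 0.5175 -0.4065  0.0399] n [ 0.003 -0.003  1.   ] circ [ 518.5 -406.4] 10.0 z 0.0386 0.0431
pad 713 [ 0.5115 -0.4037  0.0068] circ [ 519.7 -405.6] 22.3
socket [(0.92, [0.5186, -0.4037, 0.0127])]
pad_top [(0.94, [0.5206, -0.4079, 0.0095])]
```

>>> send_rows(
  moves=[
    {"delta_pos": [0.003, 0.002, 0], "rot": [0, 0, 0], "claw": 0.472},
    {"delta_pos": [0.006, 0.004, 0], "rot": [0, 0, 0], "claw": 0.472},
    {"delta_pos": [0.008, 0.005, 0], "rot": [0, 0, 0], "claw": 0.472},
    {"delta_pos": [0.008, 0.005, 0], "rot": [0, 0, 0], "claw": 0.472},
  ],
)

```text
time: 24.18
tool_pos: [0.4816, -0.4013, 0.0846]
ee_rot: [-0.594, 0.385, 0.276, 0.651]
contact_force: [-2.4, 1.5, 3.7]
width: 0.0416
```

```bash
python3 pl.py w19
```

```text
TCP [ 0.4816 -0.4013  0.0846] tilt 34.09 C [ 0.5187 -0.408   0.0252] F [-2.8  1.5  4. ] w 0.0415
yel 467 [ 0.5148 -0.4063  0.0368] [ 0.5083 -0.4168  0.0266] [ 0.529  -0.3959  0.0429]
rim 184 [ 0.5181 -0.4069  0.0397] n [ 0.012 -0.001  1.   ] circ [ 519.1 -407. ] 10.2 z 0.0379 0.0429
pad 731 [ 0.5115 -0.4038  0.0069] circ [ 519.8 -405.7] 22.2
socket [(0.75, [0.5186, -0.4061, 0.0072])]
pad_top [(0.91, [0.5203, -0.4051, 0.0062])]
```

The force changed by +5 N upward, so the socket is standing on the pad. Opening the tongs gently, but not so far that I lose them.

>>> send_rows(
  moves=[
    {"delta_pos": [0, 0, 0], "rot": [0, 0, 0], "claw": 0.48},
    {"delta_pos": [0, 0, 0], "rot": [0, 0, 0], "claw": 0.49},
    {"delta_pos": [0, 0, 0], "rot": [0, 0, 0], "claw": 0.505},
    {"delta_pos": [0, 0, 0], "rot": [0, 0, 0], "claw": 0.52},
    {"delta_pos": [0, 0, 0], "rot": [0, 0, 0], "claw": 0.54},
    {"delta_pos": [0, 0, 0], "rot": [0, 0, 0], "claw": 0.55},
    {"delta_pos": [0, 0, 0], "rot": [0, 0, 0], "claw": 0.55},
  ],
)

```text
time: 24.92
tool_pos: [0.4815, -0.4012, 0.0843]
ee_rot: [-0.594, 0.385, 0.276, 0.651]
contact_force: [0.3, -1.0, -1.2]
width: 0.047
```

```bash
python3 pl.py w20; python3 g.py w20b
```

```text
TCP [ 0.4815 -0.4012  0.0844] tilt 34.08 C [ 0.5187 -0.4079  0.025 ] F [ 0.7  0.3 -1.2] w 0.047
yel 468 [ 0.5155 -0.4067  0.0359] [ 0.508  -0.4168  0.0078] [ 0.5455 -0.3982  0.0407]
rim 194 [ 0.518  -0.4072  0.0396] n [0.006 0.009 1.   ] circ [ 518.5 -407.5] 9.8 z 0.0363 0.0407
pad 787 [ 0.5132 -0.404   0.0068] circ [ 520.1 -405.2] 22.9
socket [(0.96, [0.5186, -0.4042, 0.0067])]
pad_top [(0.66, [0.5203, -0.4084, 0.0059])]
t 25.1167 w 0.047105036715313534 F [-0.7 -0.2 -0.9] tau [0.11 0.35 0.03] p [ 0.4816 -0.4013  0.0845]
tipL 90 z [-0.0249 -0.0191 -0.0012] xmax 0.084
tipR 76 z [0.0011 0.0182 0.0216] xmax 0.0774
plL 245 z [-0.0229 -0.0205 -0.0188] x -0.0398 0.0002
plR 249 z [0.0208 0.0227 0.0252] x -0.04 -0.0044
```

View pics/w20b.png

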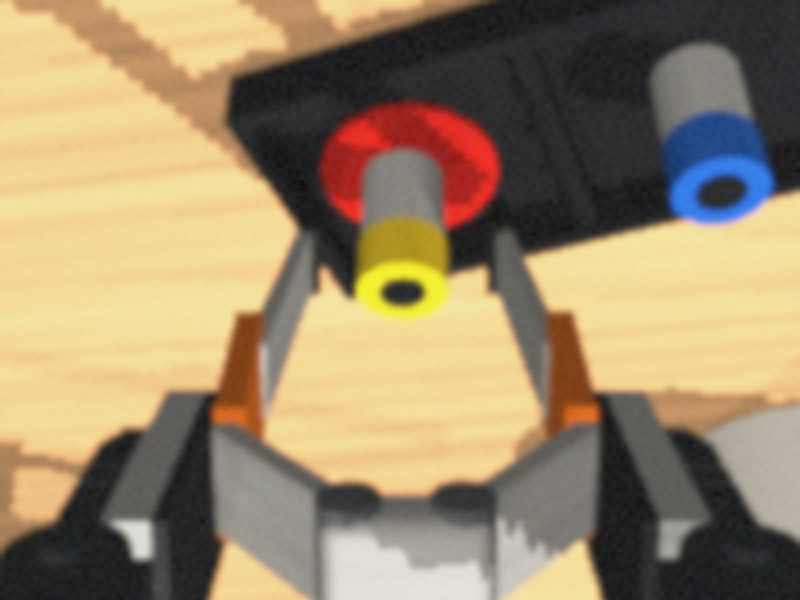

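The socket stands on the red pad, base at (400,170), with both tips clear of it. Backing off along the tool axis.

>>> send_rows(
  moves=[
    {"delta_pos": [-0.05, 0, 0], "rot": [0, 0, 0], "claw": 0.55},
    {"delta_pos": [-0.14, 0, 0], "rot": [0, 0, 0], "claw": 0.55},
    {"delta_pos": [-0.28, 0, 0], "rot": [0, 0, 0], "claw": 0.55},
    {"delta_pos": [-0.44, 0, 0], "rot": [0, 0, 0], "claw": 0.55},
    {"delta_pos": [-0.6, 0, 0], "rot": [0, 0, 0], "claw": 0.55},
    {"delta_pos": [-0.76, 0, 0], "rot": [0, 0, 0], "claw": 0.55},
    {"delta_pos": [-0.9, 0, 0], "rot": [0, 0, 0], "claw": 0.55},
    {"delta_pos": [-1, 0, 0], "rot": [0, 0, 0], "claw": 0.55},
    {"delta_pos": [-1, 0, 0], "rot": [0, 0, 0], "claw": 0.55},
  ],
)

```text
time: 25.87
tool_pos: [0.4151, -0.391, 0.1876]
ee_rot: [-0.596, 0.385, 0.273, 0.65]
contact_force: [0.1, -0.7, 0.3]
width: 0.0468
```

```bash
python3 pl.py w21; python3 a.py .5313 -.1192 .235 -8.3 0
```

```text
TCP [ 0.4152 -0.3905  0.1859] tilt 34.21 C [ 0.4525 -0.3973  0.1267] F [-0.5  0.6 -0.9] w 0.0471
pad 416 [ 0.5138 -0.404   0.0066] circ [ 519.9 -405.5] 22.5
socket [(0.79, [0.5182, -0.4041, 0.0074])]
pad_top [(0.82, [0.518, -0.4059, 0.007]), (0.23, [0.4908, -0.2873, 0.005])]
t 26.02 pos [ 0.4152 -0.3893  0.1834] dist mm 298.5 ang 34.1 F [ 0.7  0.4 -1.1] w 0.0471
frac 0.416 minrows 2.98 dp [-0.018, -0.295, 0.992] rot [-0.0037, -0.0013, 0.0787]
q [-1.141 -0.375  2.115  0.543  1.099 -2.715]
```

View pics/w21.png

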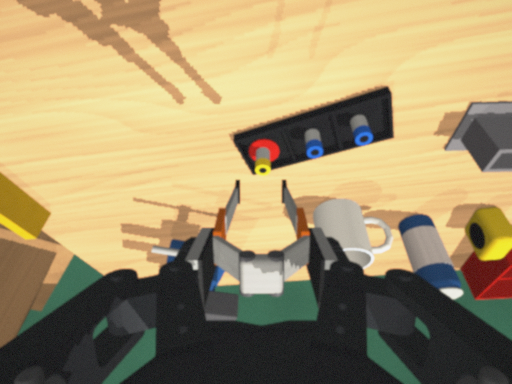

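The socket is standing alone on the pad at (264,160) and the tongs are still held. Returning to the holder.

>>> send_rows(
  moves=[
    {"delta_pos": [-0.05, -0.03, 0.12], "rot": [0, 0, 0.01], "claw": 0.55},
    {"delta_pos": [-0.1, -0.08, 0.3], "rot": [-0.001, 0, 0.025], "claw": 0.55},
    {"delta_pos": [-0.1, -0.15, 0.5], "rot": [-0.002, 0, 0.04], "claw": 0.55},
    {"delta_pos": [-0.1, -0.21, 0.72], "rot": [-0.003, -0.001, 0.056], "claw": 0.55},
    {"delta_pos": [-0.1, -0.26, 0.9], "rot": [-0.004, -0.001, 0.07], "claw": 0.55},
    {"delta_pos": [-0.1, -0.295, 1], "rot": [-0.004, -0.001, 0.08], "claw": 0.55},
    {"delta_pos": [-0.1, -0.295, 1], "rot": [-0.004, -0.001, 0.08], "claw": 0.55},
  ],
)

```text
time: 26.6
tool_pos: [0.4604, -0.2726, 0.2132]
ee_rot: [-0.545, 0.452, 0.36, 0.607]
contact_force: [-0.7, -0.1, 0.2]
width: 0.0471
```

```bash
python3 a.py .5323 -.1192 .235 -8.3 0
```

```text
t 26.6 pos [ 0.4604 -0.2726  0.2132] dist mm 170.8 ang 19.7 F [-0.7 -0.1  0.2] w 0.0471
frac 0.732 minrows 3.0 dp [-0.032, -0.316, 0.992] rot [-0.0026, -0.0013, 0.0799]
q [-0.788 -0.41   2.033  0.208  1.244 -2.243]
```

>>> send_rows(
  moves=[
    {"delta_pos": [-0.03, -0.03, 0.12], "rot": [0, 0, 0.01], "claw": 0.55},
    {"delta_pos": [-0.05, -0.09, 0.3], "rot": [-0.001, 0, 0.025], "claw": 0.55},
    {"delta_pos": [-0.05, -0.16, 0.5], "rot": [-0.001, 0, 0.04], "claw": 0.55},
    {"delta_pos": [-0.05, -0.23, 0.72], "rot": [-0.002, -0.001, 0.056], "claw": 0.55},
    {"delta_pos": [-0.05, -0.28, 0.9], "rot": [-0.003, -0.001, 0.07], "claw": 0.55},
    {"delta_pos": [-0.05, -0.316, 1], "rot": [-0.003, -0.001, 0.08], "claw": 0.55},
    {"delta_pos": [-0.05, -0.316, 1], "rot": [-0.003, -0.001, 0.08], "claw": 0.55},
  ],
)

```text
time: 27.18
tool_pos: [0.5138, -0.1575, 0.23]
ee_rot: [-0.487, 0.513, 0.438, 0.555]
contact_force: [-1.0, 0.3, -0.8]
width: 0.0471
```

```bash
python3 a.py .5323 -.1192 .225 -8.3 0
```

```text
t 27.18 pos [ 0.5138 -0.1575  0.23  ] dist mm 42.8 ang 5.2 F [-1.   0.3 -0.8] w 0.0471
frac 1 minrows 1.03 dp [0.051, -0.103, 0.338] rot [0.0005, -0.0002, 0.0287]
q [-0.451 -0.24   1.846  0.027  1.45  -1.881]
```

>>> send_rows(
  moves=[
    {"delta_pos": [0, -0.03, 0.1], "rot": [0, 0, 0.01], "claw": 0.55},
    {"delta_pos": [0.02, -0.07, 0.22], "rot": [0, 0, 0.02], "claw": 0.55},
    {"delta_pos": [0.05, -0.103, 0.32], "rot": [0, 0, 0.0287], "claw": 0.55},
    {"delta_pos": [0.05, -0.103, 0.34], "rot": [0, 0, 0.0287], "claw": 0.55},
    {"delta_pos": [0.05, -0.103, 0.34], "rot": [0, 0, 0.0287], "claw": 0.55},
    {"delta_pos": [0.05, -0.103, 0.34], "rot": [0, 0, 0.0287], "claw": 0.55},
  ],
)

```text
time: 27.68
tool_pos: [0.5317, -0.1197, 0.2243]
ee_rot: [-0.463, 0.535, 0.463, 0.534]
contact_force: [-0.6, -0.2, -1.2]
width: 0.0468
```

```bash
cat > hd.py <<'E'
from h import *
import sys
f=r.grab_frame("wrist"); cv2.imwrite(f"pics/{sys.argv[1]}.png",f["color"])
K=f["camera_matrix"]; d=f["range_z"]; v,u=np.mgrid[:384,:512]; M=cv2.Rodrigues(f["rvec"])[0]
P=np.stack([(u-K[0,2])/K[0,0]*d,(v-K[1,2])/K[1,1]*d,d],-1); W=(P-f["tvec"].ravel())@M
s=r.observe(); Rt=R.from_quat(s["ee_rot"]); p=np.array(s["tool_pos"]); T=Rt.inv().apply((W-p).reshape(-1,3)).reshape(W.shape)
h=(d>0)&(abs(W[...,0]-.53)<.07)&(abs(W[...,1]+.12)<.07)&(W[...,2]>.055)&(W[...,2]<.063); w=W[h]; rr=cv2.minAreaRect(w[:,:2].astype(np.float32)*1000); print("mouth",rr)
hc=np.array([rr[0][0]/1000,rr[0][1]/1000,.06]); print("mouth in tool",Rt.inv().apply(hc-p).round(4))
a=(d>0)&(T[...,0]>.03)&(T[...,0]<.085)&(abs(T[...,1])<.015)&(abs(T[...,2])<.035); t=T[a]; print("tongs tip region",len(t),"y",t[:,1].min().round(4),t[:,1].max().round(4),"z",np.percentile(t[:,2],[1,99]).round(4),"xmax",t[:,0].max().round(4))
for a,b in [(.03,.05),(.05,.065),(.065,.08)]:
    q=t[(t[:,0]>a)&(t[:,0]<b)]; print(a,q[:,1].min().round(4),q[:,1].max().round(4))
E
python3 hd.py w22; python3 a.py .5323 -.1192 .1 -8.3 0
```

```text
mouth ((531.0253295898438, -119.14956665039062), (77.8074722290039, 33.859981536865234), 81.84112548828125)
mouth in tool [0.1647 0.0007 0.0007]
tongs tip region 360 y -0.0057 0.0091 z [-0.0209  0.0226] xmax 0.0797
0.03 -0.0045 0.0079
0.05 -0.0057 0.0091
0.065 0.0042 0.0091
t 27.73 pos [ 0.5317 -0.1198  0.2247] dist mm 124.7 ang 0.1 F [ 1.  -0.1 -0.9] w 0.0469
frac 0.954 minrows 2.85 dp [0.992, -0.004, 0.006] rot [0.0002, -0.0002, -0.0001]
q [-3.580e-01 -1.500e-01  1.775e+00 -1.000e-03  1.517e+00 -1.784e+00]
```

View pics/w22.png

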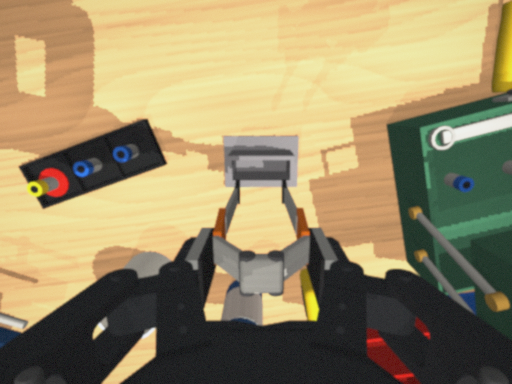

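>>> send_rows(
  moves=[
    {"delta_pos": [0.05, -0.008, 0.004], "rot": [0, 0, 0], "claw": 0.55},
    {"delta_pos": [0.2, -0.008, 0.004], "rot": [0, 0, 0], "claw": 0.55},
    {"delta_pos": [0.35, -0.008, 0.004], "rot": [0, 0, 0], "claw": 0.55},
    {"delta_pos": [0.5, -0.008, 0.004], "rot": [0, 0, 0], "claw": 0.55},
    {"delta_pos": [0.62, -0.008, 0.004], "rot": [0, 0, 0], "claw": 0.55},
    {"delta_pos": [0.74, -0.008, 0.004], "rot": [0, 0, 0], "claw": 0.55},
    {"delta_pos": [0.86, -0.008, 0.004], "rot": [0, 0, 0], "claw": 0.55},
    {"delta_pos": [0.93, -0.008, 0.004], "rot": [0, 0, 0], "claw": 0.55},
    {"delta_pos": [0.93, -0.008, 0.004], "rot": [0, 0, 0], "claw": 0.55},
  ],
)

```text
time: 28.48
tool_pos: [0.5307, -0.1195, 0.1104]
ee_rot: [-0.461, 0.536, 0.464, 0.534]
contact_force: [-0.8, -0.4, -0.8]
width: 0.0468
```

```bash
python3 hd.py w23; python3 a.py .533 -.1192 .086 -8.3 0
```

```text
mouth ((531.5360717773438, -119.00076293945312), (78.10997772216797, 34.755821228027344), 81.71680450439453)
mouth in tool [0.0519 0.0001 0.0007]
tongs tip region 1797 y -0.015 0.015 z [-0.0346  0.0347] xmax 0.0849
0.03 -0.0144 0.0129
0.05 -0.015 0.015
0.065 -0.0128 0.0081
t 28.53 pos [ 0.5316 -0.1197  0.1119] dist mm 25.9 ang 0.1 F [ 0.2 -0.  -0.5] w 0.0467
frac 1 minrows 0.62 dp [0.216, -0.011, 0.006] rot [0.0, -0.0001, -0.0008]
q [-3.580e-01 -6.100e-02  1.884e+00 -1.000e-03  1.321e+00 -1.783e+00]
```

View pics/w23.png

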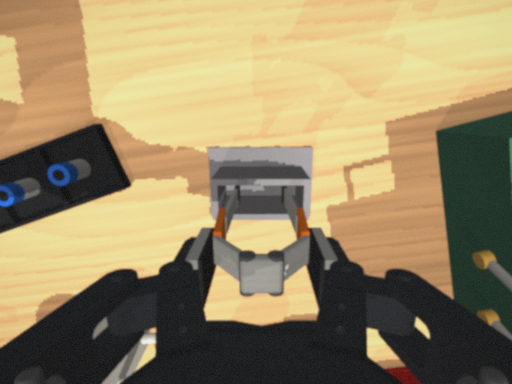

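>>> send_rows(
  moves=[
    {"delta_pos": [0.04, -0.006, 0.004], "rot": [0, 0, 0], "claw": 0.55},
    {"delta_pos": [0.09, -0.006, 0.004], "rot": [0, 0, 0], "claw": 0.55},
    {"delta_pos": [0.14, -0.006, 0.004], "rot": [0, 0, 0], "claw": 0.55},
    {"delta_pos": [0.18, -0.006, 0.004], "rot": [0, 0, 0], "claw": 0.55},
    {"delta_pos": [0.205, -0.006, 0.004], "rot": [0, 0, 0], "claw": 0.55},
    {"delta_pos": [0.21, -0.006, 0.004], "rot": [0, 0, 0], "claw": 0.55},
    {"delta_pos": [0.21, -0.006, 0.004], "rot": [0, 0, 0], "claw": 0.55},
  ],
)

```text
time: 29.12
tool_pos: [0.5322, -0.1192, 0.0863]
ee_rot: [-0.462, 0.536, 0.463, 0.534]
contact_force: [-0.9, -0.0, -0.7]
width: 0.047
```

```bash
python3 a.py .533 -.1192 .083 -8.3 0
```

```text
t 29.12 pos [ 0.5322 -0.1192  0.0863] dist mm 3.4 ang 0.2 F [-0.9 -0.  -0.7] w 0.047
frac 1 minrows 0.08 dp [0.028, -0.007, 0.001] rot [0.0, -0.0001, -0.0009]
q [-3.560e-01 -3.200e-02  1.901e+00 -1.000e-03  1.275e+00 -1.782e+00]
```

>>> send_rows(
  moves=[
    {"delta_pos": [0.006, 0, 0], "rot": [0, 0, 0], "claw": 0.55},
    {"delta_pos": [0.012, 0, 0], "rot": [0, 0, 0], "claw": 0.55},
    {"delta_pos": [0.018, 0, 0], "rot": [0, 0, 0], "claw": 0.55},
    {"delta_pos": [0.022, 0, 0], "rot": [0, 0, 0], "claw": 0.55},
    {"delta_pos": [0.022, 0, 0], "rot": [0, 0, 0], "claw": 0.55},
  ],
)

```text
time: 29.53
tool_pos: [0.5327, -0.1194, 0.0845]
ee_rot: [-0.462, 0.535, 0.463, 0.534]
contact_force: [1.1, 0.1, 2.5]
width: 0.0472
```

```bash
python3 a.py .533 -.1192 .083 -8.3 0
```

```text
t 29.53 pos [ 0.5327 -0.1194  0.0845] dist mm 1.5 ang 0.1 F [1.1 0.1 2.5] w 0.0472
frac 1 minrows 0.04 dp [0.012, -0.002, 0.002] rot [0.0, -0.0001, -0.0005]
q [-3.560e-01 -2.900e-02  1.902e+00 -1.000e-03  1.270e+00 -1.782e+00]
```

The force rose by 3 N, so the tongs are on the holder floor. I'll open and retreat straight up.

>>> send_rows(
  moves=[
    {"delta_pos": [0, 0, 0], "rot": [0, 0, 0], "claw": 0.58},
    {"delta_pos": [0, 0, 0], "rot": [0, 0, 0], "claw": 0.62},
    {"delta_pos": [0, 0, 0], "rot": [0, 0, 0], "claw": 0.7},
    {"delta_pos": [0, 0, 0], "rot": [0, 0, 0], "claw": 0.85},
    {"delta_pos": [0, 0, 0], "rot": [0, 0, 0], "claw": 1},
    {"delta_pos": [0, 0, 0], "rot": [0, 0, 0], "claw": 1},
    {"delta_pos": [0, 0, 0], "rot": [0, 0, 0], "claw": 1},
  ],
)

```text
time: 30.12
tool_pos: [0.5327, -0.1193, 0.0844]
ee_rot: [-0.462, 0.535, 0.463, 0.534]
contact_force: [0.3, 0.5, 0.5]
width: 0.0857
```

```bash
python3 hd.py w24; python3 a.py .5313 -.1192 .23 -8.3 0
```

```text
mouth ((531.454345703125, -119.09906768798828), (78.33782958984375, 34.659427642822266), 81.7562484741211)
mouth in tool [0.0245 0.0013 0.0001]
tongs tip region 2225 y -0.0116 0.0112 z [-0.034   0.0342] xmax 0.0809
0.03 -0.0116 0.0112
0.05 -0.0116 0.0051
0.065 -0.0113 0.0007
t 30.17 pos [ 0.5327 -0.1193  0.0845] dist mm 145.5 ang 0.1 F [ 0.6 -0.   0.6] w 0.0854
frac 0.818 minrows 2.85 dp [-0.992, 0.011, -0.001] rot [0.0, -0.0001, -0.0004]
q [-3.560e-01 -2.900e-02  1.902e+00 -1.000e-03  1.270e+00 -1.782e+00]
```

View pics/w24.png

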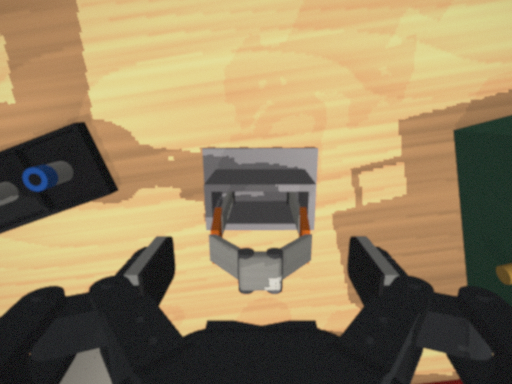

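The fingers are wide open and clear of the tongs, which stand upright in the holder at (260,200).

>>> send_rows(
  moves=[
    {"delta_pos": [-0.05, 0, 0], "rot": [0, 0, 0], "claw": 1},
    {"delta_pos": [-0.2, 0, 0], "rot": [0, 0, 0], "claw": 1},
    {"delta_pos": [-0.4, 0, 0], "rot": [0, 0, 0], "claw": 1},
    {"delta_pos": [-0.6, 0, 0], "rot": [0, 0, 0], "claw": 1},
    {"delta_pos": [-0.8, 0, 0], "rot": [0, 0, 0], "claw": 1},
    {"delta_pos": [-1, 0, 0], "rot": [0, 0, 0], "claw": 1},
    {"delta_pos": [-1, 0, 0], "rot": [0, 0, 0], "claw": 1},
  ],
)

```text
time: 30.75
tool_pos: [0.5359, -0.1204, 0.2115]
ee_rot: [-0.465, 0.533, 0.46, 0.536]
contact_force: [1.1, 0.3, 1.3]
width: 0.0852
```

```bash
python3 w.py w25; python3 - <<'E'
from h import *
for c in ["scene","top"]:
    f=r.grab_frame(c); cv2.imwrite(f"pics/{c}_end.png",f["color"])
    g=np.load(f"f_{c}0.npz")
    for n in ["socket","blue_a","stock_a","pad_top"]:
        print(c,n,[(round(d["conf"],2),np.round(cam2w(f,d["xyz"]),4).tolist()) for d in r.spot_point(c,n)][:4])
s=r.observe(); print(s["time"],s["tool_pos"],s["contact_force"])
E
```

```text
0.055 699 [ 0.52421546 -0.11770738  0.05986309] 0.06293886175891333 ((531.1929931640625, -119.10386657714844), (78.0236587524414, 34.08251953125), 81.9574966430664)
0.08 1127 [ 0.52980287 -0.11849007  0.13746559] 0.1513371426560696 ((530.8255004882812, -119.10954284667969), (53.920536041259766, 18.524744033813477), 81.66371154785156)
0.14 536 [ 0.53029322 -0.11831213  0.14813713] 0.1513371426560696 ((531.0061645507812, -118.02176666259766), (23.24756622314453, 18.522808074951172), 81.52030944824219)
scene socket [(0.52, [0.5185, -0.4108, 0.0039]), (0.36, [0.5816, 0.2104, 0.0035])]
scene blue_a [(0.59, [0.5821, 0.2119, 0.0044]), (0.47, [0.5883, 0.1334, 0.0056])]
scene stock_a [(0.6, [0.5897, 0.135, 0.0021]), (0.57, [0.4911, -0.2893, 0.0018]), (0.54, [0.5017, -0.3413, 0.0021])]
scene pad_top [(0.66, [0.5039, -0.3415, 0.0033]), (0.58, [0.518, -0.4034, 0.003]), (0.55, [0.5185, -0.4057, 0.0035])]
top socket [(0.42, [0.5201, -0.409, 0.0091])]
top blue_a [(0.43, [0.5937, 0.1355, 0.001]), (0.36, [0.5822, 0.2127, 0.0071])]
top stock_a [(0.53, [0.5159, -0.4098, 0.0059]), (0.52, [0.4995, -0.3524, 0.001]), (0.49, [0.4924, -0.2954, 0.0055])]
top pad_top [(0.47, [0.517, -0.4077, 0.0064])]
31.3 [ 0.53261836 -0.11923752  0.20372823] [-0.71183169  0.7172298  -0.14652156]
```

View pics/scene_end.png

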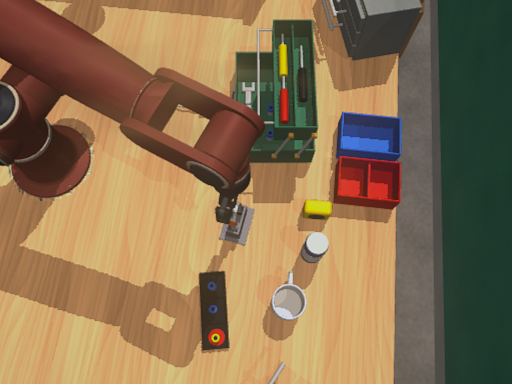

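View pics/w25.png

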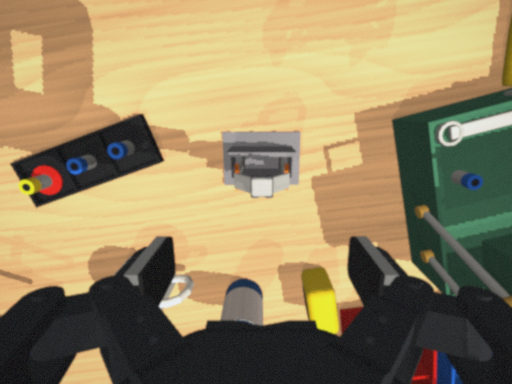

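The scene view shows the yellow socket centred on the red pad at (217,338), the tongs back in the holder at (238,222), and everything else unchanged. Handing in the job.

```bash
python3 -c "
from station import r
print(r.job_done())"
```

```text
the job is handed in; nothing more can be done
None
```

The job is done and handed in at about 31 s of the 62 s allowed. I took the tongs from the holder, gripped the yellow-banded socket with the tool leaning 34°, and lifted it out under the tray. I lowered it onto the red pad, released it, and stood the tongs back in the holder.

**First try:** my first grip on the tongs was too light. The fingers came away empty and the tongs stayed in the holder, so I went back and gripped tighter.

**Last checks:**
- **Socket:** it stands upright, with its rim within about 1° of level. It is about 2 mm or less from the pad centre, and all of it is on the pad.
- **Touchdown:** the force changed by about 5 N when the socket met the pad.
- **Tongs:** they are upright in the holder within 1 mm of where they started, with the gripper open and clear above them.
- **Other things:** the two blue sockets in the toolbox and the two in the organiser are where they were, within detector error. The bench items look unmoved in the pictures.

**Not certain:** I could only estimate the grip force, at about 35 N, from how far the fingers lagged the command. The network readings for the socket and pad scattered by 3–4 mm. A few were mislabelled, so I relied on depth and colour measurements instead.

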